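# Load the sample dock and hang its guard

### The arm

A 6-joint arm with a two-finger parallel gripper is mounted at the origin on the work surface. World frame = base frame: x ahead of the robot, y to its left, z up, the work surface at z = 0. Lengths are in m, angles in rad, forces in N, time in s.
With the tool pointing down it reaches from about 0.275 to 0.975 m from the base axis. Payload 8.4 kg.
Tool frame: the origin (TCP) lies on the mounting face of the last link; the fingertips stand arm.tips_ahead ahead of it and the grasp point (between the pads) lies 171 mm ahead of it (arm.tips_ahead is the distance from the TCP to the fingertips, in m); z points along the fingers, y is the direction in which the jaws open and shut (so a half turn about z gives the same grasp; the last joint's range is limited). The gripper opens to 92 mm and grips with 3 to 60 N. Pads are 20 mm wide; open, the fingers measure 128 mm over their backs; the gripper's body (75 mm by 189 mm) begins 69 mm behind the grasp point.
Start: joints at [1.207, 0.353, 1.633, -0, 1.155, -0.002], TCP at [0.221, 0.585, 0.405] pointing down, gripper open.
Joint ranges: [-2.63, 2.63], [-0.92, 2.1], [0.06, 2.66], [-1.3, 4.44], [0, 2.69], [-3.02, 3.02]. Speed limits (rad/s): [2.22, 2.22, 2.79, 3.14, 3.14, 3.14].

### API

Orientations are given as a unit quaternion [w, x, y, z].
In Python, from rig import arm gives the robot as it stands.
- The arm moves only by the shell command python3 -m pendant 'ROWS' [FORCE]. ROWS is a JSON object of lists of equal length, an entry for each row: "grip": the opening, from 0 (shut) to 1 (fully open); "dp": the shift along the tool's x, y, z in cm, a list of three; "rotation": the turn, a rotation vector about the tool's x, y, z in rad, a list of three. In form: {"grip": [grip, ...], "dp": [[tx, ty, tz], ...], "rotation": [[ax, ay, az], ...]}. A call has 1 to 12 rows; each row is the pose to reach, as a shift and turn from the pose commanded when the call began, along the tool's axes at that moment; what a row does not reach only later rows make up. A row lasts 1/12 s, in which the tool goes at most 41.7 mm and 7.16 degrees, less where a joint would pass 70% of its speed; a pose out of reach is approached as far as the arm can. A call with a gripper value outside its range is refused whole. The fingers move at their own pace and stop on an object; FORCE is the grip in N (left out, the last holds). Time passes only in rows, so rows that repeat a pose let the fingers close. It gives the time, the measured TCP pose, the force and the opening at its end, in the units of the state.
- arm.state(): the state, without advancing time (a new reading comes with each control period).
- arm.get_image(name): name is "scene" or "top" or "wrist"; returns a dict with "img" (480x640x3 uint8, red, green, blue), "intrinsics" (3x3 intrinsics, pixels), "xyz" and "rotation" of the camera in the world. Camera axes: x right, y down, z forward; pixel columns grow to the right and rows downward; lengths in m; the calibration is good to about 2 mm. A picture is of the moment at which its call begins. There is no depth.
- arm.finish_job(): hands the job in, once; it reports no verdict.
The state is a dict: "time": time; "joint_positions": joint angles; "qd": joint speeds; "joint_torque": joint torques, N m; "tcp_pos": TCP position; "tool_rot": TCP orientation; "ft_force": force on the tool from outside, world axes, zero at the start; "wrist_torque": the same for the moment, N m; "grip_width": finger opening in m.
Only numpy, scipy, OpenCV 4.12 (cv2) and the standard library are available. Lean on these libraries where they do the work, as an engineer would, in place of code of your own. Each camera call takes 0.05 s, during which the arm holds its last target. There are 200 camera calls.

### The job

Open the lid of the blue transport case until it rests by itself on its stop, and move every tube carrier from the case down into the dock bay of its own colour. Once they are all in, take the lift-off guard from its drying stand and lower it fully home onto the dock's two hinge pintles, closed across the front of the bays. Finish with the empty case's lid shut, lowered by hand and not dropped, and leave everything else on the bench undisturbed.

Things in the scene. Friction and masses are not known exactly. Their poses are not given: they have to be found in the camera images.
- case: blue transport case, fixed: open box 160 mm (its x) by 260 mm (its y), 75 mm high, walls and floor 8 mm, closed by a hollow white lid 50 mm deep. Origin: centre of its underside. Its x points from the handle side (near the robot) to the hinge side. The lid's hinge axis runs along its y at x +80, z +75 mm. The carriers stand on its floor (z 8 mm), long sides roughly along its x.
- lid (a joint): angle of the case's lid (rad): 0 shut, 1.70 leaning back on its stop. Let go below about 1.1 it falls shut; beyond 1.3 it falls back on its stop and stays. Lightly damped, 0.35 kg.
- lid_bar (a point): middle of the lid's steel bar handle: round, diameter 12 mm, parallel to the hinge, 92 mm free between its end posts, 39 mm free to the lid's edge. Shut, it is 205 mm from the hinge axis towards the case's -x and 40 mm above the axis, 45 mm out from the case front; it swings and turns with the lid. Pinched from above, it turns between the fingers as the lid swings.
- dock: loading dock, fixed: grey and ivory tray 124 mm (its x) by 232 mm (its y), four bays in a row along y, an ivory rail 55 mm high along its +x side with a colour patch behind each bay. At the +y end of its front (-x) side a steel hinge post 100 mm high, with two brackets sticking out to -x, each with an upright brass pintle. Origin: centre of its underside.
- pin_low (a point): foot of the lower pintle, on top of its bracket (16 mm wide, 6 mm thick): a pin of diameter 12 mm, 18 mm tall, the top 10 mm tapered to 3 mm. In the dock's frame x -85, y +107, z +30 mm.
- pin_high (a point): foot of the upper pintle, the same, straight above the lower, z +95 mm. While the guard is being hung its lower socket must pass between the two brackets: bring the guard in level from the front (the dock's -x side), 20 to 40 mm above its seat, then lower it.
- latch_point (a point): where point guard_free_end comes when the guard hangs closed: in the dock's frame x -85, y -93, z +20 mm
- guard: lift-off guard: orange-framed clear leaf 186 mm (its x), 12 mm thick (its y), 110 mm high (its z), 0.25 kg. Origin: centre of its lower edge, below its centre of mass. At the start upright in a fixed grey stand (prongs up to 44 mm): lift straight up. Hinge edge at -x. Hold it mid top edge. Hung closed, its x is the dock's -y, lower edge 20 mm above the bench.
- socket_low (a point): mouth (centre of underside) of the guard's lower hinge socket: steel block 28 x 28 mm, 16 mm high, upright through hole of diameter 15 mm with chamfered mouth; in the guard's frame x -107, y 0, z 10 mm. Meets point pin_low when seated; on the pintles the guard swings freely.
- socket_high (a point): mouth of the guard's upper hinge socket, the same, at x -107, y 0, z 75 mm in the guard's frame; meets point pin_high when seated
- guard_free_end (a point): lower corner of the guard at the end away from the hinge (x +93, y 0, z 0 mm in its frame)
- carrier_purple: the purple tube carrier (may be absent): a purple block 90 mm (its x) by 42 mm (its y) by 34 mm high, with capped tubes near both ends up to 68 mm, and in the middle an upright white grip fin 28 mm (x) by 12 mm (y) from 34 to 104 mm above its underside. Origin: centre of its underside. 0.2 kg, heaviest at the bottom.
- bay_purple (a point): centre of the floor of the bay with the purple patch, at y +82.5 mm in the dock's frame, 10 mm above the bench. The bay is 100 mm (dock x) by 50 mm (dock y), its walls 22 mm high; the carrier stands in it with its x along the dock's x, either way round.
- carrier_red: the red tube carrier (may be absent): a red block 90 mm (its x) by 42 mm (its y) by 34 mm high, with capped tubes near both ends up to 68 mm, and in the middle an upright white grip fin 28 mm (x) by 12 mm (y) from 34 to 104 mm above its underside. Origin: centre of its underside. 0.2 kg, heaviest at the bottom.
- bay_red (a point): centre of the floor of the bay with the red patch, at y +27.5 mm in the dock's frame, 10 mm above the bench. The bay is 100 mm (dock x) by 50 mm (dock y), its walls 22 mm high; the carrier stands in it with its x along the dock's x, either way round.
- carrier_yellow: the yellow tube carrier (may be absent): a yellow block 90 mm (its x) by 42 mm (its y) by 34 mm high, with capped tubes near both ends up to 68 mm, and in the middle an upright white grip fin 28 mm (x) by 12 mm (y) from 34 to 104 mm above its underside. Origin: centre of its underside. 0.2 kg, heaviest at the bottom.
- bay_yellow (a point): centre of the floor of the bay with the yellow patch, at y -27.5 mm in the dock's frame, 10 mm above the bench. The bay is 100 mm (dock x) by 50 mm (dock y), its walls 22 mm high; the carrier stands in it with its x along the dock's x, either way round.
- carrier_green: the green tube carrier (may be absent): a green block 90 mm (its x) by 42 mm (its y) by 34 mm high, with capped tubes near both ends up to 68 mm, and in the middle an upright white grip fin 28 mm (x) by 12 mm (y) from 34 to 104 mm above its underside. Origin: centre of its underside. 0.2 kg, heaviest at the bottom.
- bay_green (a point): centre of the floor of the bay with the green patch, at y -82.5 mm in the dock's frame, 10 mm above the bench. The bay is 100 mm (dock x) by 50 mm (dock y), its walls 22 mm high; the carrier stands in it with its x along the dock's x, either way round.
- green_rack: bystander, not to be disturbed: a green open tube rack 120 x 200 x 45 mm with dividers. Origin: centre of its underside
- reagent_bottle: bystander, not to be disturbed: a bottle with blue cap, diameter 66, 120 mm high. Origin: centre of its underside
- jar: bystander, not to be disturbed: a jar with red cap, diameter 70, 90 mm high. Origin: centre of its underside
- card_holder: bystander, not to be disturbed: a clear holder with orange cards, 85 x 85 x 75 mm. Origin: centre of its underside
- pipette: bystander, not to be disturbed: a white hand pipette lying flat, 200 x 22 x 24 mm; its origin is under the middle of the thick part
Things that resemble listed ones, but are neither listed nor needed, are in the scene too. Of the things like the guard, leave any that is black or purple; of the rest the larger one is meant.

How it is judged:
On the way, in this order (a step that is already met when the one before it is completed fails the run):
1. the lid rests on its stop, let go (value of joint lid above 1.62 rad and contact force between the fingers and case below 0.2 N), for 0.3 s.
2. every carrier stands in the bay of its colour, let go (horizontal distance between carrier_purple and bay_purple below 0.012 m and z of carrier_purple in the frame of bay_purple below 0.005 m and angle between each of carrier_purple, carrier_red, carrier_yellow, carrier_green's own z axis and vertical below 0.08 rad and linear speed of each of carrier_purple, carrier_red, carrier_yellow, carrier_green below 0.03 m/s and contact force between the fingers and carrier_purple below 0.2 N and horizontal distance between carrier_red and bay_red below 0.012 m and z of carrier_red in the frame of bay_red below 0.005 m and contact force between the fingers and carrier_red below 0.2 N and horizontal distance between carrier_yellow and bay_yellow below 0.012 m and z of carrier_yellow in the frame of bay_yellow below 0.005 m and contact force between the fingers and carrier_yellow below 0.2 N and horizontal distance between carrier_green and bay_green below 0.012 m and z of carrier_green in the frame of bay_green below 0.005 m and contact force between the fingers and carrier_green below 0.2 N), for 0.3 s.
3. the guard is seated on both pintles, closed and let go (horizontal distance between socket_low and pin_low below 0.005 m and horizontal distance between socket_high and pin_high below 0.005 m and z of socket_low in the frame of pin_low below 0.004 m and z of socket_high in the frame of pin_high below 0.004 m and angle between guard's own z axis and vertical below 0.1 rad and horizontal distance between guard_free_end and latch_point below 0.03 m and contact force between the fingers and guard below 0.2 N and linear speed of guard below 0.03 m/s), for 0.3 s.
At the end, for the whole second after the job is handed in: Every present carrier stands upright in its colour's bay (12 mm of centre, 5 mm of floor); guard upright, both sockets within 4 mm of home and 5 mm sideways, free end within 30 mm of the latch point; lid under 0.06 rad; all let go and at rest (all of step 2 and all of step 3 and value of joint lid below 0.06 rad); the robot touches nothing.
It fails at once if the lid is dropped shut (faster than 4 rad/s) (velocity of joint lid below -4 rad/s).
It fails at once if a bystander is pushed more than 40 mm or knocked over (distance of any of green_rack, reagent_bottle, jar, card_holder, pipette from where it was at the start of the episode above 0.04 m or angle between any of green_rack, reagent_bottle, jar, card_holder, pipette's own z axis and vertical above 0.5 rad).
Of carrier_purple, carrier_red, carrier_yellow, carrier_green only 2 to 4 are there at a start; the rules pass over those that are not, and their reading is None.
At some moment in a run one of carrier_purple, carrier_red, carrier_yellow, carrier_green may be knocked a few centimetres aside while the robot is not near it.
It also fails if it takes over 210 s, if anything falls off the work surface, if the arm or the gripper's body presses on something with over 40 N, if the wrist force passes 120 N, or if a joint passes its speed limit or range.

## Working session

There is one attempt and no reset: what is moved stays moved. The work goes in short steps, Python scripts to look and compute and a shell command to move; the robot and the scene stay as the last step left them, time stands still between calls to the robot, and variables do not carry over. Pictures are saved under pics/ and viewed, about 12 in all and at most 16, crops included, and the job is handed in when it is done.

```bash
ls; mkdir -p pics; python3 - <<'E'
from rig import arm
import cv2,numpy as np
print(arm.state(), arm.tips_ahead)
for n in ("scene","top"):
    d=arm.get_image(n); cv2.imwrite(f"pics/{n}0.png",d["img"][:,:,::-1]); print(n,d["intrinsics"],d["xyz"],d["rotation"])
E
```

```text
pics
{'time': 0.0, 'joint_positions': array([ 1.20656532e+00,  3.53653434e-01,  1.63410814e+00,  6.51227113e-06,
        1.15521517e+00, -2.44265651e-03]), 'qd': array([-0.00192792,  0.00071014,  0.00029666,  0.00143971,  0.00156671,
       -0.00124221]), 'joint_torque': array([-3.56365617e-04, -5.93848658e+01, -3.34214544e+01,  6.95977081e-02,
        2.35021615e-02, -1.68100773e-04]), 'tcp_pos': array([0.22116052, 0.58432038, 0.40397134]), 'tool_rot': array([-1.29096021e-04,  1.79910483e-01,  9.83682743e-01, -6.79904533e-04]), 'ft_force': array([-0.37308195, -0.1144462 ,  0.38618694]), 'wrist_torque': array([ 0.03075938, -0.00278009,  0.00317339]), 'grip_width': 0.09198356498774914} 0.1901
scene [[570.21014025   0.         317.38309665]
 [  0.         570.21014025 241.04734435]
 [  0.           0.           1.        ]] [0.77758438 0.94995349 0.96064676] [-0.05730206  0.15368512  0.9036333  -0.39565669]
top [[434.77890063   0.         318.90037868]
 [  0.         434.77890063 248.66996736]
 [  0.           0.           1.        ]] [0.31401436 0.0597222  1.07085918] [-0.05510497  0.71110294 -0.6994827   0.04494432]
```

View pics/scene0.png

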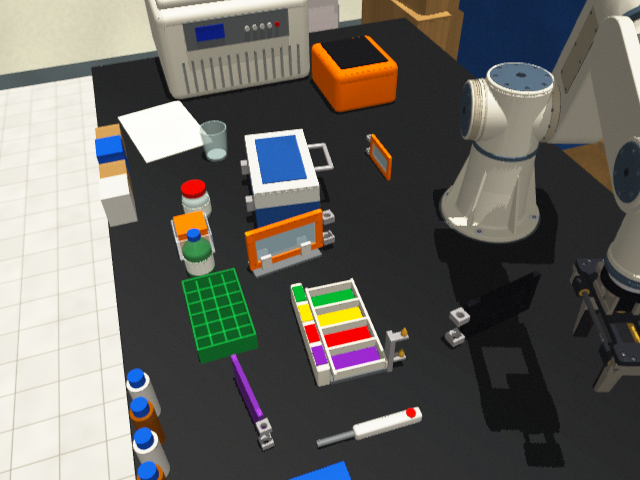

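View pics/top0.png

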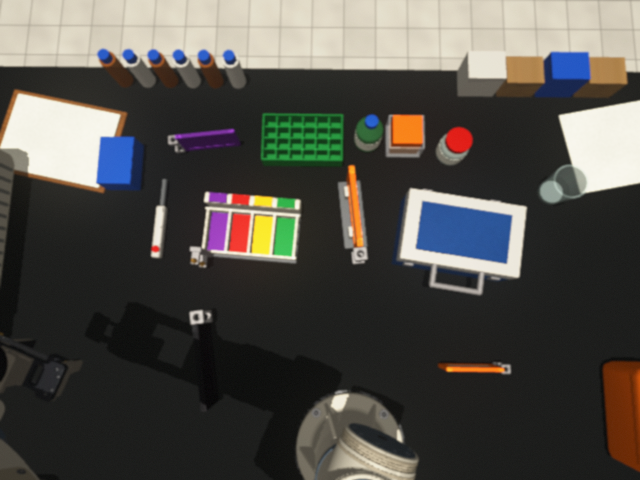

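The scene view shows the case at about (280,180), its handle at (320,157) and the guard at (285,240). The dock is at (340,330), with its brass pintles at (403,345). In the top view the case is at (462,232), the dock at (252,228) and the guard at (355,210). The small orange, black and purple leaves are decoys.

```bash
cat > h.py <<'E'
from rig import arm
import cv2,numpy as np
from scipy.spatial.transform import Rotation as R
def rot(q): q=np.array(q); return R.from_quat(q,scalar_first=True)
def grab(n,f=None):
    d=arm.get_image(n)
    if f: cv2.imwrite(f"pics/{f}.png",d["img"][:,:,::-1])
    d["hsv"]=cv2.cvtColor(d["img"],cv2.COLOR_RGB2HSV); return d
def ray(d,uv):
    uv=np.atleast_2d(np.float64(uv)); v=np.c_[uv,np.ones(len(uv))]@np.linalg.inv(d["intrinsics"]).T
    return rot(d["rotation"]).apply(v)
def onz(d,uv,z):
    v=ray(d,uv); c=np.array(d["xyz"]); return c+v*((z-c[2])/v[:,2])[:,None]
def tri(d1,p1,d2,p2):
    A=np.zeros((3,3));b=np.zeros(3)
    for d,p in((d1,p1),(d2,p2)):
        v=ray(d,p)[0];v/=np.linalg.norm(v);M=np.eye(3)-np.outer(v,v);A+=M;b+=M@d["xyz"]
    return np.linalg.solve(A,b)
def proj(d,X):
    v=rot(d["rotation"]).inv().apply(np.atleast_2d(X)-d["xyz"])@d["intrinsics"].T; return v[:,:2]/v[:,2:]
def mask(d,lo,hi,roi=None):
    m=cv2.inRange(d["hsv"],lo,hi)
    if roi: k=np.zeros_like(m); x0,y0,x1,y1=roi; k[y0:y1,x0:x1]=255; m&=k
    return m
def big(m): 
    return max(cv2.findContours(m,cv2.RETR_EXTERNAL,cv2.CHAIN_APPROX_NONE)[0],key=cv2.contourArea)
def rect(d,c,z):  # min rect in world at height z: centre,size,angle
    P=onz(d,c.reshape(-1,2),z)[:,:2]; (cx,cy),s,a=cv2.minAreaRect((P*1000).astype(np.float32)); return np.round([cx,cy,*s,a],1)
def tool(target_tcp,yawvec=None):
    "cm shift in tool axes from current pose to TCP target; yaw turn so that tool y is along yawvec"
    s=arm.state(); r=rot(s["tool_rot"]); dp=r.inv().apply(np.array(target_tcp)-s["tcp_pos"])*100
    out=[np.round(dp,2)]
    if yawvec is not None:
        zt=np.array([0,0,-1.]); y=np.r_[yawvec,0]/np.linalg.norm(yawvec)
        for sg in(1,-1):
            G=R.from_matrix(np.c_[np.cross(sg*y,zt),sg*y,zt]); out.append(np.round((r.inv()*G).as_rotvec(),3))
    print(*out)
E
python3 - <<'E'
from h import *
t=grab("top");s=grab("scene")
c=big(mask(t,(100,120,60),(125,255,255),(390,170,540,290))); print("panel",rect(t,c,.125))
c=big(mask(t,(0,0,120),(179,60,255),(390,180,540,280))|mask(t,(100,120,60),(125,255,255),(390,170,540,290))); print("lid",rect(t,c,.125),onz(t,cv2.approxPolyDP(c,6,True)[:,0],.125)[:,:2])
for n,lo,hi in(("pu",(130,100,60),(155,255,255)),("re",(0,150,80),(5,255,255)),("ye",(22,150,80),(33,255,255)),("gr",(55,150,60),(75,255,255))):
    m=mask(t,lo,hi,(195,185,305,270))
    for c in sorted(cv2.findContours(m,0,1)[0],key=cv2.contourArea)[-2:]: print(n,rect(t,c,.010),rect(t,c,.055)[:2],cv2.boundingRect(c))
c=big(mask(t,(5,150,100),(18,255,255),(335,155,375,260))); print("guard top",rect(t,c,.12),rect(t,c,.15))
def crop(d,r,k,f): x0,y0,x1,y1=r; cv2.imwrite(f,cv2.resize(d["img"][y0:y1,x0:x1,::-1],None,fx=k,fy=k,interpolation=cv2.INTER_CUBIC))
a=cv2.resize(t["img"][160:300,180:380],(800,560),interpolation=cv2.INTER_CUBIC); cv2.imwrite("pics/c1.png",a[:,:,::-1])
crop(s,(230,190,430,400),2.8,"pics/c2.png")
E
```

```text
panel [ 491.9 -243.5  195.4  106.    81.6]
lid [ 475.3 -239.2  263.3  198.    81.4] [[ 0.58659353 -0.12452238]
 [ 0.43087599 -0.1008963 ]
 [ 0.42096256 -0.16821695]
 [ 0.38606026 -0.16756932]
 [ 0.41682355 -0.18333084]
 [ 0.40515051 -0.27175658]
 [ 0.387801   -0.27332042]
 [ 0.39572039 -0.35972314]
 [ 0.55128914 -0.38025809]]
pu [593.5 333.7  41.7  26.1  85.5] [581.7 322.1] (209, 192, 18, 11)
pu [506.1 330.6  41.3  95.   86.1] [497.9 319.2] (207, 212, 21, 38)
re [589.1 276.1  42.4  26.9  85.9] [577.5 266.9] (232, 193, 18, 12)
re [503.1 275.1  42.5  93.2  86.4] [495.1 265.9] (229, 214, 21, 38)
ye [585.  219.8  23.2  42.6   0.8] [573.5 213. ] (254, 196, 18, 10)
ye [499.6 219.5  43.4  93.9  86.3] [491.7 212.8] (251, 216, 21, 38)
gr [582.  162.   20.6  37.7   0.8] [570.6 157.7] (278, 198, 16, 9)
gr [495.1 163.7  40.6  89.5  85.5] [487.4 159.3] (274, 218, 20, 37)
guard top [549.3  -1.5 187.2  22.6   5.3] [5.419e+02 4.000e-01 1.813e+02 2.180e+01 5.300e+00]
```

View pics/c1.png

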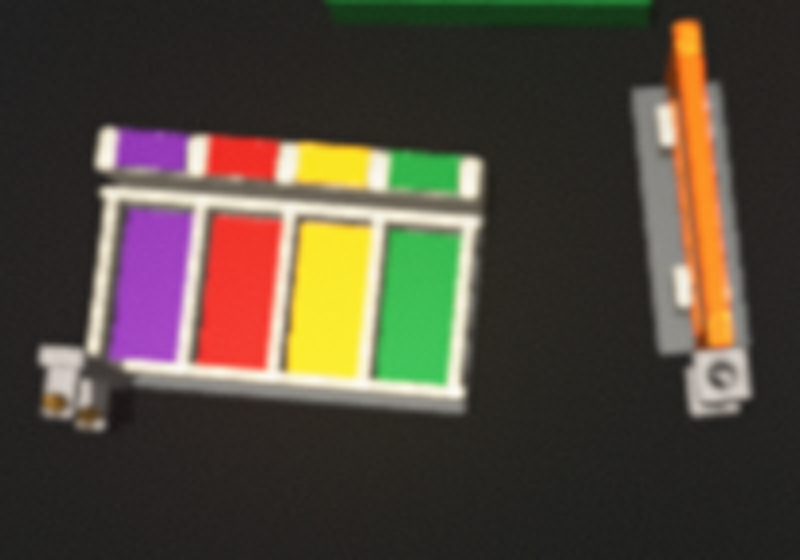

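View pics/c2.png

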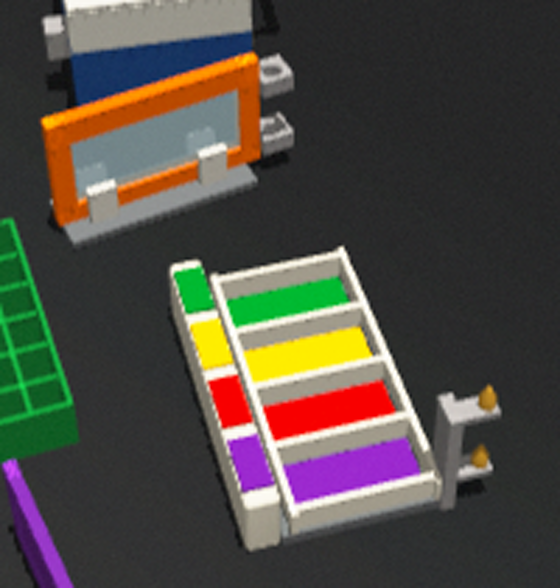

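Dock and case agree with the given sizes: lid about 260×157 mm at z 0.125, yaw about −7.9°. Next I go above the lid bar and look from near.

```bash
python3 - <<'E'
from h import *
t=dict(arm.get_image("top")); print("bar by eye",onz(t,[(457,290),(432,286),(481,292)],.115))
tool((.3677,-.2254,.42),(.9906,-.1369))
E
```

```text
bar by eye [[ 0.36377026 -0.22824382  0.115     ]
 [ 0.3715781  -0.17404646  0.115     ]
 [ 0.36029869 -0.2802052   0.115     ]]
[-42.37 -70.55  -1.52] [-1.000e-03  0.000e+00  1.346e+00] [-0.000e+00 -1.000e-03 -1.795e+00]
```

```bash
python3 -m pendant '{"grip":[0.35,0.35,0.35,0.35,0.35,0.35,0.35,0.35,0.35,0.35,0.35,0.35],"dp":[[-42.4,-70.5,-1.5],[-42.4,-70.5,-1.5],[-42.4,-70.5,-1.5],[-42.4,-70.5,-1.5],[-42.4,-70.5,-1.5],[-42.4,-70.5,-1.5],[-42.4,-70.5,-1.5],[-42.4,-70.5,-1.5],[-42.4,-70.5,-1.5],[-42.4,-70.5,-1.5],[-42.4,-70.5,-1.5],[-42.4,-70.5,-1.5]],"rotation":[[0,0,1.346],[0,0,1.346],[0,0,1.346],[0,0,1.346],[0,0,1.346],[0,0,1.346],[0,0,1.346],[0,0,1.346],[0,0,1.346],[0,0,1.346],[0,0,1.346],[0,0,1.346]]}' 20
python3 -c "
from h import *
tool((.3677,-.2254,.42),(.9906,-.1369));print(arm.state()['joint_positions'])"
```

```text
time: 1.25
tcp_pos: [0.3101, 0.0909, 0.4142]
tool_rot: [0.0, 0.756, 0.655, 0.001]
ft_force: [1.5, -0.4, 0.1]
grip_width: 0.0322
[-30.49  10.19  -0.59] [ 0.001 -0.001 -0.005] [-1.000e-03 -2.000e-03  3.136e+00]
[ 2.80493615e-01 -1.67646943e-01  2.19561296e+00 -3.40658255e-05
  1.11228784e+00  4.22931802e-01]
```

```bash
python3 -m pendant '{"grip":[0.35,0.35,0.35,0.35,0.35,0.35,0.35,0.35,0.35,0.35,0.35],"dp":[[-30.5,10.2,-0.6],[-30.5,10.2,-0.6],[-30.5,10.2,-0.6],[-30.5,10.2,-0.6],[-30.5,10.2,-0.6],[-30.5,10.2,-0.6],[-30.5,10.2,-0.6],[-30.5,10.2,-0.6],[-30.5,10.2,-0.6],[-30.5,10.2,-0.6],[-30.5,10.2,-0.6]],"rotation":[[0,0,0],[0,0,0],[0,0,0],[0,0,0],[0,0,0],[0,0,0],[0,0,0],[0,0,0],[0,0,0],[0,0,0],[0,0,0]]}'
python3 -c "
from h import *
tool((.3677,-.2254,.42),(.9906,-.1369));print(arm.state()['joint_positions'])
w=grab('wrist','w1');print(w['xyz'],w['rotation'])
print(proj(w,[(.3677,-.2254,.115),(.3638,-.2282,.115)]))"
```

```text
time: 2.17
tcp_pos: [0.3696, -0.2229, 0.4195]
tool_rot: [-0.001, 0.754, 0.657, -0.0]
ft_force: [-0.6, 0.9, -0.1]
grip_width: 0.0323
[-0.27 -0.15 -0.05] [-0.001 -0.001 -0.   ] [-1.000e-03  2.000e-03  3.141e+00]
[-5.46420030e-01  2.76014339e-02  2.00621447e+00  3.31215559e-04
  1.10900766e+00 -4.08821619e-01]
[ 0.37877656 -0.14603671  0.39825333] [ 0.13519914  0.98843861 -0.06793321 -0.00976643]
[[317.00068729 235.14287518]
 [313.08157811 238.72593268]]
```

View pics/w1.png

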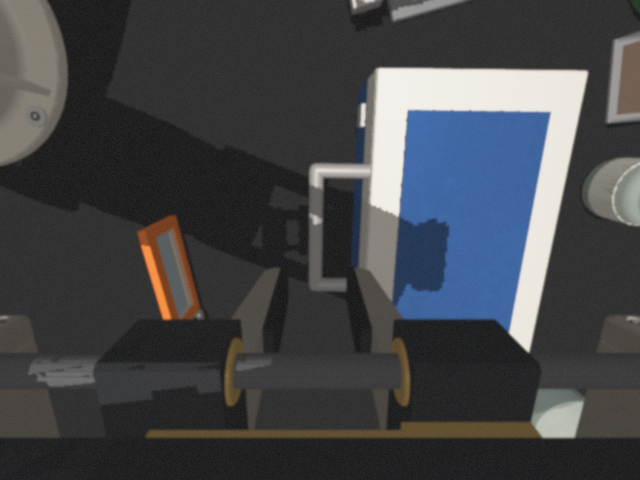

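The wrist view shows the bar at column 316, rows 165–290. I predicted (317,235), so it agrees within a few mm, and I descend and grip.

```bash
python3 -m pendant '{"grip":[0.35,0.35,0.35,0.35,0.35,0.35,0.0,0.0,0.0,0.0,0.0,0.0],"dp":[[-0.2,-0.15,4],[-0.2,-0.15,8],[-0.2,-0.15,11],[-0.2,-0.15,13.3],[-0.2,-0.15,13.3],[-0.2,-0.15,13.3],[-0.2,-0.15,13.3],[-0.2,-0.15,13.3],[-0.2,-0.15,13.3],[-0.2,-0.15,13.3],[-0.2,-0.15,13.3],[-0.2,-0.15,13.3]],"rotation":[[0,0,0],[0,0,0],[0,0,0],[0,0,0],[0,0,0],[0,0,0],[0,0,0],[0,0,0],[0,0,0],[0,0,0],[0,0,0],[0,0,0]]}' 25
python3 -c "
import numpy as np
f=np.arctan2(40,205)
for th in np.linspace(.15,1.6,12):
  print(round(th,2), 'ty',round(20.5-20.886*np.cos(f+th),1),'tz',round(4-20.886*np.sin(f+th),1))"
```

```text
time: 3.22
tcp_pos: [0.3677, -0.2251, 0.288]
tool_rot: [-0.0, 0.754, 0.657, -0.0]
ft_force: [-6.1, -0.2, 9.0]
grip_width: 0.0117
0.15 ty 0.8 tz -3.0
0.28 ty 1.9 tz -5.5
0.41 ty 3.3 tz -7.9
0.55 ty 5.1 tz -10.1
0.68 ty 7.0 tz -12.0
0.81 ty 9.2 tz -13.6
0.94 ty 11.7 tz -14.9
1.07 ty 14.2 tz -15.9
1.2 ty 16.9 tz -16.6
1.34 ty 19.6 tz -16.9
1.47 ty 22.4 tz -16.8
1.6 ty 25.1 tz -16.4
```

```bash
python3 -m pendant '{"grip":[0,0,0,0,0,0,0,0,0,0,0,0],"dp":[[0,0.8,-3],[0,1.9,-5.5],[0,3.3,-7.9],[0,5.1,-10.1],[0,7,-12],[0,9.2,-13.6],[0,11.7,-14.9],[0,14.2,-15.9],[0,16.9,-16.6],[0,19.6,-16.9],[0,22.4,-16.8],[0,22.4,-16.8]],"rotation":[[0,0,0],[0,0,0],[0,0,0],[0,0,0],[0,0,0],[0,0,0],[0,0,0],[0,0,0],[0,0,0],[0,0,0],[0,0,0],[0,0,0]]}'
python3 -m pendant '{"grip":[0,0,0,0,0.35,0.35,0.35,0.35,0.35,0.35,0.35,0.35],"dp":[[0,2.7,0.4],[0,2.7,0.4],[0,2.7,0.4],[0,2.7,0.4],[0,2.7,0.4],[0,2.7,0.4],[0,2.7,0.4],[0,2.7,0.4],[0,2.7,-3],[0,2.7,-6],[0,2.7,-6],[0,2.7,-6]],"rotation":[[0,0,0],[0,0,0],[0,0,0],[0,0,0],[0,0,0],[0,0,0],[0,0,0],[0,0,0],[0,0,0],[0,0,0],[0,0,0],[0,0,0]]}'
python3 -c "
from h import *
grab('scene','s1');print(arm.state()['joint_positions'])"
```

```text
time: 4.22
tcp_pos: [0.5938, -0.2572, 0.4572]
tool_rot: [0.004, 0.754, 0.657, 0.001]
ft_force: [0.2, -5.6, 11.7]
grip_width: 0.011
time: 5.22
tcp_pos: [0.6169, -0.2593, 0.5168]
tool_rot: [0.001, 0.754, 0.657, 0.001]
ft_force: [-0.3, -0.6, -0.0]
grip_width: 0.0322
[-4.00249155e-01  3.45628495e-01  1.40135019e+00  1.05032756e-04
  1.39417753e+00 -2.63386841e-01]
```

View pics/s1.png

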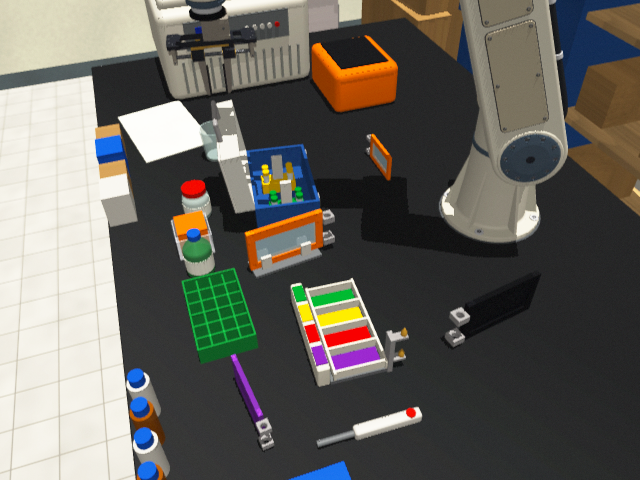

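The lid is back on its stop, and yellow and green tubes show inside the case around (285,180). I turn the wrist and look into the case from near.

```bash
python3 -m pendant '{"grip":[0.6,0.6,0.6,0.6,0.6,0.6,0.6,0.6,0.6,0.6,0.6,0.6],"dp":[[0,-4,0],[0,-8,0],[0,-12,0],[-0.5,-14,2],[-0.5,-14,3],[-0.5,-14,3],[-0.5,-14,3],[-0.5,-14,3],[-0.5,-14,3],[-0.5,-14,3],[-0.5,-14,3],[-0.5,-14,3]],"rotation":[[0,0,-0.2],[0,0,-0.4],[0,0,-0.6],[0,0,-0.8],[0,0,-1],[0,0,-1.2],[0,0,-1.4],[0,0,-1.571],[0,0,-1.571],[0,0,-1.571],[0,0,-1.571],[0,0,-1.571]]}'
python3 -m pendant '{"grip":[0.6,0.6,0.6,0.6],"dp":[[0,0,0],[0,0,0],[0,0,0],[0,0,0]],"rotation":[[0,0,-0.17],[0,0,-0.17],[0,0,-0.17],[0,0,-0.17]]}'
python3 -c "
from h import *
w=grab('wrist','w2');print(w['xyz'],w['rotation'],arm.state()['joint_positions'])
tool((.48,-.24,.48),(.1369,.9906))"
```

```text
time: 6.27
tcp_pos: [0.477, -0.245, 0.4831]
tool_rot: [-0.001, 0.101, 0.995, 0.001]
ft_force: [-0.3, -0.1, 0.0]
grip_width: 0.0552
time: 6.6
tcp_pos: [0.4772, -0.2451, 0.4836]
tool_rot: [-0.001, 0.02, 1.0, 0.0]
ft_force: [-0.3, 0.1, 0.4]
grip_width: 0.0555
[ 0.40041493 -0.24006991  0.46245768] [0.09694652 0.71433545 0.68676127 0.09319441] [-4.77310976e-01  1.45362960e-01  1.72762928e+00  4.71997420e-05
  1.27029845e+00 -2.00820324e+00]
[-0.26  0.52  0.38] [ 0.001 -0.002  0.097] [ 2.000e-03  1.000e-03 -3.044e+00]
```

View pics/w2.png

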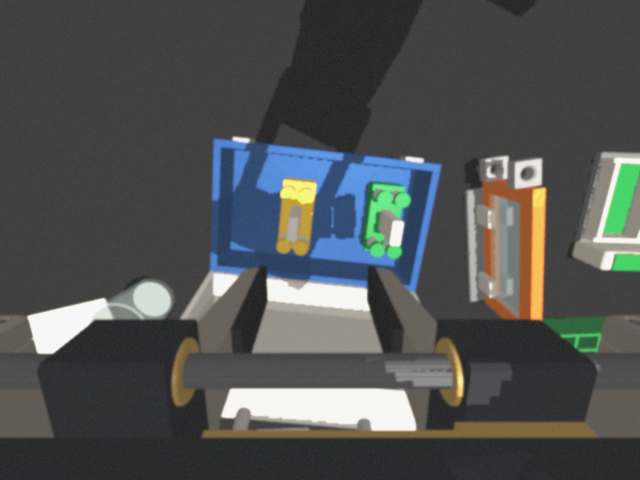

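```bash
python3 - <<'E'
from h import *
w=grab('wrist')
for n,lo,hi in(("ye",(17,120,60),(33,255,255)),("gr",(50,100,40),(80,255,255))):
    m=cv2.morphologyEx(mask(w,lo,hi,(225,150,430,275)),cv2.MORPH_CLOSE,np.ones((9,9))); c=big(m); print(n,rect(w,c,.042),rect(w,c,.076),cv2.minAreaRect(c))
g=mask(w,(0,0,90),(179,75,255),(270,180,325,262));print(rect(w,big(g),.112))
g=mask(w,(0,0,90),(179,60,255),(365,185,415,262));print(rect(w,big(g),.112))
print("proj",proj(w,[(.4915,-.2425,.008)]), "case corners",onz(w,[(214,140),(440,163)],.075))
a=cv2.resize(w["img"][130:300,200:450],(800,544),interpolation=cv2.INTER_CUBIC); cv2.imwrite("pics/w3.png",a[:,:,::-1])
E
```

```text
ye [ 493.6 -271.8   42.7   98.5   80.7] [ 486.  -269.3   39.2   90.5   80.7] ((295.1860046386719, 216.1689453125), (33.59185791015625, 74.25260925292969), 6.709836483001709)
gr [ 503.  -155.1   55.4   97.5   82.5] [ 494.7 -162.    50.9   89.6   82.5] ((385.886474609375, 219.85153198242188), (43.08536911010742, 74.01168060302734), 7.594643592834473)
[ 484.6 -269.1   27.4   37.9   87.7]
[ 494.  -162.5   40.8   27.2    0.6]
proj [[317.7605652  209.71006567]] case corners [[ 0.39398362 -0.35541694  0.075     ]
 [ 0.42936648 -0.10051274  0.075     ]]
```

View pics/w3.png

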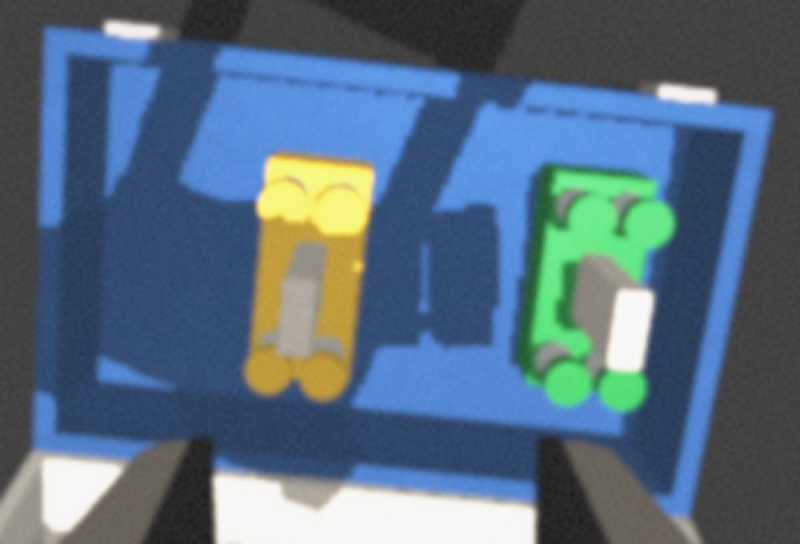

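Only yellow and green carriers are present. In this crop the fin tops are centred at (299,316) for yellow and (630,330) for green.

```bash
python3 - <<'E'
from h import *
w=grab('wrist')
for n,q in(("ye",[(285,275),(322,278),(310,355),(278,355)]),("gr",[(612,290),(652,290),(645,372),(605,368)])):
    P=onz(w,np.array(q)/3.2+[200,130],.112)[:,:2]; c=P.mean(0); u=P[2:].mean(0)-P[:2].mean(0)
    print(n,c,"len",np.linalg.norm(u),"yaw",np.arctan2(u[1],u[0]))
    yaw=-.12; tool((*c,.38),(-np.sin(yaw),np.cos(yaw)))
E
```

```text
ye [ 0.49106184 -0.26950218] len 0.02789895415021429 yaw -0.1744819196587449
[-1.47 -2.38 10.43] [ 0.    -0.001  0.081] [ 1.000e-03  0.000e+00 -3.061e+00]
gr [ 0.50050949 -0.15708589] len 0.028384345314481137 yaw -0.05949446738234233
[-1.98  8.89 10.43] [ 0.    -0.001  0.081] [ 1.000e-03  0.000e+00 -3.061e+00]
```

```bash
python3 -m pendant '{"grip":[0.35,0.35,0.35,0.35,0.35,0.35,0.35,0.35,0.35],"dp":[[-1.4,-2.4,4],[-1.4,-2.4,8],[-1.4,-2.4,10.4],[-1.4,-2.4,14],[-1.4,-2.4,18],[-1.4,-2.4,21],[-1.4,-2.4,21.5],[-1.4,-2.4,21.5],[-1.4,-2.4,21.5]],"rotation":[[0,0,0.12],[0,0,0.12],[0,0,0.12],[0,0,0.12],[0,0,0.12],[0,0,0.12],[0,0,0.12],[0,0,0.12],[0,0,0.12]]}' 30
python3 -m pendant '{"grip":[0,0,0,0,0,0],"dp":[[0,0,0],[0,0,0],[0,0,0],[0,0,0],[0,0,0],[0,0,0]],"rotation":[[0,0,0],[0,0,0],[0,0,0],[0,0,0],[0,0,0],[0,0,0]]}' 30
python3 -m pendant '{"grip":[0,0,0,0,0,0,0,0,0,0],"dp":[[0,0,-2],[0,0,-5],[0,0,-9],[0,0,-13],[0,0,-17],[0,0,-20],[0,0,-20],[0,0,-20],[0,0,-20],[0,0,-20]],"rotation":[[0,0,0],[0,0,0],[0,0,0],[0,0,0],[0,0,0],[0,0,0],[0,0,0],[0,0,0],[0,0,0],[0,0,0]]}' 30
```

```text
time: 7.5
tcp_pos: [0.4911, -0.2701, 0.2709]
tool_rot: [0.0, 0.079, 0.997, -0.0]
ft_force: [-0.0, -1.3, 0.4]
grip_width: 0.0324
time: 8.0
tcp_pos: [0.491, -0.2701, 0.2711]
tool_rot: [0.001, 0.079, 0.997, -0.0]
ft_force: [-1.7, -0.5, 7.5]
grip_width: 0.0119
time: 8.83
tcp_pos: [0.49, -0.2695, 0.4679]
tool_rot: [-0.001, 0.079, 0.997, 0.001]
ft_force: [-0.2, -0.5, -3.4]
grip_width: 0.012
```

```bash
python3 -c "
from h import *
tool((.4982,.2176,.46),(.0674,.9977))"
```

```text
[ 6.84 48.23  0.87] [ 0.001 -0.003 -0.09 ] [-5.000e-03 -2.000e-03  3.051e+00]
```

```bash
python3 -m pendant '{"grip":[0,0,0,0,0,0,0,0,0,0,0,0],"dp":[[0.3,2,0],[0.8,6,0],[1.4,10,0],[2,14,0],[2.6,18,0],[3.1,22,0],[3.7,26,0.3],[4.3,30,0.5],[4.8,34,0.8],[5.4,38,0.8],[6,42,0.8],[6.5,45.5,0.8]],"rotation":[[0,0,0],[0,0,0],[0,0,-0.02],[0,0,-0.03],[0,0,-0.04],[0,0,-0.05],[0,0,-0.06],[0,0,-0.07],[0,0,-0.08],[0,0,-0.09],[0,0,-0.09],[0,0,-0.09]]}'
python3 -m pendant '{"grip":[0,0,0,0,0],"dp":[[0.1,1.1,0],[0.3,2.4,0],[0.3,2.7,0],[0.3,2.7,0],[0.3,2.7,0]],"rotation":[[0,0,0],[0,0,0],[0,0,0],[0,0,0],[0,0,0]]}'
python3 - <<'E'
from h import *
w=grab('wrist','w4'); tool((.4982,.2176,.46),(.0674,.9977))
b=np.array([.5,.245]);u=np.array([.9977,-.0674]);v=np.array([.0674,.9977])
img=w["img"][:,:,::-1].copy()
for y in(-110,-55,0,55,110):
  for x in(-52,52):
    p=proj(w,[(*(b+u*x/1e3+v*y/1e3),.032)])[0]; cv2.circle(img,tuple(int(i) for i in p),3,(255,0,255),-1)
cv2.imwrite("pics/w4b.png",img)
E
```

```text
time: 9.83
tcp_pos: [0.4971, 0.1921, 0.46]
tool_rot: [-0.001, 0.034, 0.999, -0.0]
ft_force: [1.0, 0.3, -1.9]
grip_width: 0.0118
time: 10.25
tcp_pos: [0.4967, 0.2159, 0.4614]
tool_rot: [-0.0, 0.034, 0.999, -0.0]
ft_force: [-1.1, -0.2, -2.0]
grip_width: 0.012
[-0.13  0.2   0.15] [-0.001 -0.    -0.001] [-1.00e-03  1.00e-03  3.14e+00]
```

View pics/w4b.png

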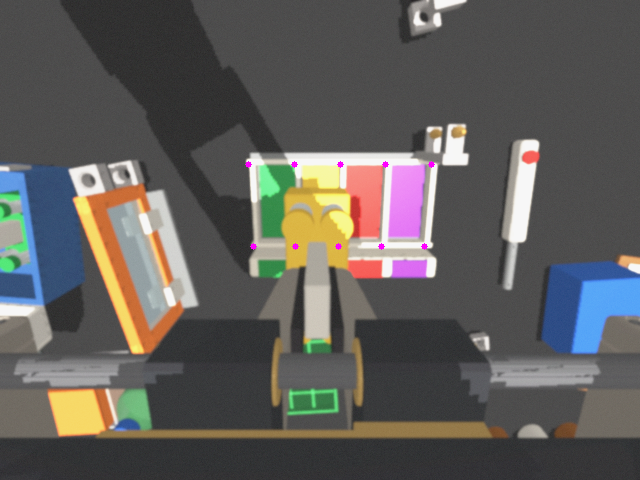

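The predicted wall corners land on the dock walls within about 2 mm, so I lower yellow into its bay.

```bash
python3 -m pendant '{"grip":[0,0,0,0,0,0,0,0,0,0,0,0],"dp":[[-0.1,0.1,2],[-0.1,0.2,5],[-0.1,0.2,8],[-0.1,0.2,11],[-0.1,0.2,13.5],[-0.1,0.2,15],[-0.1,0.2,16.5],[-0.1,0.2,17.5],[-0.1,0.2,18.2],[-0.1,0.2,18.7],[-0.1,0.2,18.8],[-0.1,0.2,18.8]],"rotation":[[0,0,0],[0,0,0],[0,0,0],[0,0,0],[0,0,0],[0,0,0],[0,0,0],[0,0,0],[0,0,0],[0,0,0],[0,0,0],[0,0,0]]}'
python3 -m pendant '{"grip":[0,0,0.35,0.35,0.35,0.35,0.35,0.35,0.35,0.35,0.35,0.35],"dp":[[0,0,0],[0,0,0],[0,0,0],[0,0,0],[0,0,0],[0,0,-2],[0,0,-6],[0,0,-10],[0,0,-14],[0,0,-18],[0,0,-18.5],[0,0,-18.5]],"rotation":[[0,0,0],[0,0,0],[0,0,0],[0,0,0],[0,0,0],[0,0,0],[0,0,0],[0,0,0],[0,0,0],[0,0,0],[0,0,0],[0,0,0]]}'
python3 - <<'E'
from h import *
w=grab('wrist','w5'); tool((.5005,-.157,.46),(.10,.995))
t=grab('top')
cv2.imwrite("pics/m5.png",np.hstack([w["img"][130:300,180:480],cv2.resize(t["img"][170:270,375:551],(300,170))])[:,:,::-1])
c=big(mask(t,(50,100,40),(80,255,255),(400,190,530,280)));print("green top",rect(t,c,.076))
E
```

```text
time: 11.3
tcp_pos: [0.4981, 0.2187, 0.2741]
tool_rot: [0.0, 0.034, 0.999, 0.0]
ft_force: [0.4, 0.2, -2.3]
grip_width: 0.0118
time: 12.3
tcp_pos: [0.4983, 0.2191, 0.4621]
tool_rot: [0.003, 0.034, 0.999, 0.001]
ft_force: [-0.7, 0.4, -0.1]
grip_width: 0.032
[ -2.81 -37.48  -0.08] [0.001 0.002 0.032] [-3.000e-03  2.000e-03 -3.109e+00]
green top [ 495.5 -153.7   47.1   92.1   82.5]
```

View pics/m5.png

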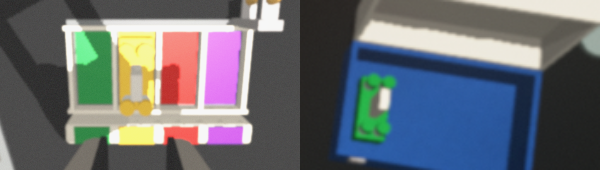

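Yellow stands in its bay, and green is still in the case. Next is the green carrier.

```bash
python3 -m pendant '{"grip":[0.35,0.35,0.35,0.35,0.35,0.35,0.35,0.35,0.35,0.35,0.35],"dp":[[-2.8,-37.5,0],[-2.8,-37.5,0],[-2.8,-37.5,0],[-2.8,-37.5,0],[-2.8,-37.5,0],[-2.8,-37.5,0],[-2.8,-37.5,0],[-2.8,-37.5,0],[-2.8,-37.5,0],[-2.8,-37.5,0],[-2.8,-37.5,0]],"rotation":[[0,0,0.03],[0,0,0.03],[0,0,0.03],[0,0,0.03],[0,0,0.03],[0,0,0.03],[0,0,0.03],[0,0,0.03],[0,0,0.03],[0,0,0.03],[0,0,0.03]]}'
python3 - <<'E'
from h import *
w=grab('wrist','w6')
p=proj(w,[(.5005,-.157,.112)])[0].astype(int);print(p)
g=mask(w,(0,0,150),(179,70,255),(p[0]-25,p[1]-30,p[0]+25,p[1]+30));r=rect(w,big(g),.112);print(r)
x,y=p;cv2.imwrite("pics/w6c.png",cv2.resize(w["img"][max(0,y-70):y+70,x-100:x+100],(700,490))[:,:,::-1]); print(max(0,y-70),x-100)
tool((.5005,-.157,.271),(.10,.995))
E
```

```text
time: 13.32
tcp_pos: [0.4997, -0.1592, 0.4563]
tool_rot: [-0.002, 0.051, 0.999, 0.001]
ft_force: [0.3, 0.4, -0.1]
grip_width: 0.0319
[317 223]
[ 499.5 -156.6    9.1   26.7   84.2]
153 217
[-0.13  0.06 18.56] [ 0.001 -0.004  0.   ] [ 6.000e-03  2.000e-03 -3.142e+00]
```

View pics/w6c.png

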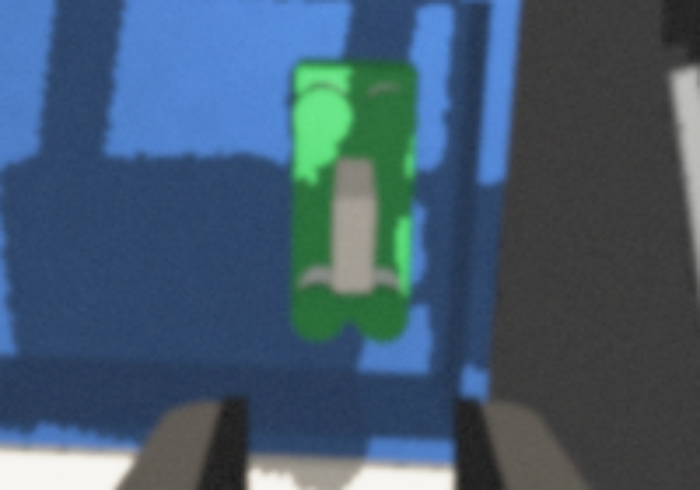

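The fin is exactly where predicted, at (317,223), and aligned with the jaws.

```bash
python3 -m pendant '{"grip":[0.35,0.35,0.35,0.35,0.35,0.35,0.35,0,0,0,0,0],"dp":[[-0.1,0.1,4],[-0.1,0.1,8],[-0.1,0.1,12],[-0.1,0.1,16],[-0.1,0.1,18.5],[-0.1,0.1,18.5],[-0.1,0.1,18.5],[-0.1,0.1,18.5],[-0.1,0.1,18.5],[-0.1,0.1,18.5],[-0.1,0.1,18.5],[-0.1,0.1,18.5]],"rotation":[[0,0,0],[0,0,0],[0,0,0],[0,0,0],[0,0,0],[0,0,0],[0,0,0],[0,0,0],[0,0,0],[0,0,0],[0,0,0],[0,0,0]]}' 30
python3 -m pendant '{"grip":[0,0,0,0,0,0,0,0,0],"dp":[[0,0,-1],[0,0,-4],[0,0,-8],[0,0,-12],[0,0,-16],[0,0,-19],[0,0,-19],[0,0,-19],[0,0,-19]],"rotation":[[0,0,0],[0,0,0],[0,0,0],[0,0,0],[0,0,0],[0,0,0],[0,0,0],[0,0,0],[0,0,0]]}' 30
python3 -c "
from h import *
tool((.4944,.1627,.46),(.0674,.9977))"
```

```text
time: 14.37
tcp_pos: [0.502, -0.1565, 0.2753]
tool_rot: [0.001, 0.049, 0.999, -0.0]
ft_force: [-0.8, 0.1, 7.3]
grip_width: 0.0117
time: 15.12
tcp_pos: [0.5008, -0.1561, 0.4631]
tool_rot: [-0.001, 0.049, 0.999, 0.0]
ft_force: [-0.2, -1.1, -2.4]
grip_width: 0.0125
[ 3.75 31.67  0.33] [ 0.    -0.001 -0.03 ] [-2.000e-03 -0.000e+00  3.111e+00]
```

```bash
python3 -m pendant '{"grip":[0,0,0,0,0,0,0,0,0,0,0,0],"dp":[[0.3,2,0],[0.7,5.5,0],[1.1,9,0],[1.6,13,0],[2,17,0],[2.5,21,0],[3,25,0],[3.4,28.5,0],[3.75,31.2,0],[3.75,31.7,0],[3.75,31.7,0],[3.75,31.7,0]],"rotation":[[0,0,0],[0,0,0],[0,0,0],[0,0,-0.03],[0,0,-0.03],[0,0,-0.03],[0,0,-0.03],[0,0,-0.03],[0,0,-0.03],[0,0,-0.03],[0,0,-0.03],[0,0,-0.03]]}'
python3 -c "
from h import *
w=grab('wrist','w7');tool((.4944,.1627,.277),(.0674,.9977))"
```

```text
time: 16.12
tcp_pos: [0.4947, 0.1625, 0.4622]
tool_rot: [-0.001, 0.033, 0.999, -0.001]
ft_force: [-0.4, -0.3, -1.8]
grip_width: 0.0115
[1.000e-02 9.000e-02 1.856e+01] [-0.001 -0.002 -0.   ] [-3.000e-03  2.000e-03  3.141e+00]
```

View pics/w7.png

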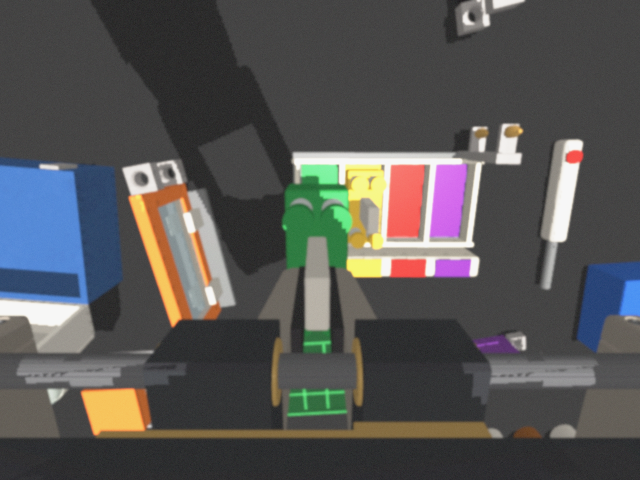

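Green hangs level above its bay, with yellow seated beside it at (365,205). I lower it.

```bash
python3 -m pendant '{"grip":[0,0,0,0,0,0,0,0,0,0,0,0],"dp":[[0,0.1,2],[0,0.1,5],[0,0.1,8],[0,0.1,11],[0,0.1,13.5],[0,0.1,15],[0,0.1,16.5],[0,0.1,17.5],[0,0.1,18.2],[0,0.1,18.6],[0,0.1,18.6],[0,0.1,18.6]],"rotation":[[0,0,0],[0,0,0],[0,0,0],[0,0,0],[0,0,0],[0,0,0],[0,0,0],[0,0,0],[0,0,0],[0,0,0],[0,0,0],[0,0,0]]}'
python3 -m pendant '{"grip":[0,0,0.35,0.35,0.35,0.35,0.35,0.35,0.35,0.35,0.35,0.35],"dp":[[0,0,0],[0,0,0],[0,0,0],[0,0,0],[0,0,0],[0,0,-2],[0,0,-6],[0,0,-10],[0,0,-14],[0,0,-18],[0,0,-18.5],[0,0,-18.5]],"rotation":[[0,0,0],[0,0,0],[0,0,0],[0,0,0],[0,0,0],[0,0,0],[0,0,0],[0,0,0],[0,0,0],[0,0,0],[0,0,0],[0,0,0]]}'
python3 - <<'E'
from h import *
w=grab('wrist','w8'); t=grab('top'); s=grab('scene')
a=cv2.resize(w["img"][110:340,100:300],None,fx=2.6,fy=2.6,interpolation=cv2.INTER_CUBIC)
b=cv2.resize(w["img"][110:180,440:540],(280,196),interpolation=cv2.INTER_CUBIC)
c=cv2.resize(t["img"][230:280,180:240],(280,233)); e=cv2.resize(w["img"][140:280,270:490],(280,169))
cv2.imwrite("pics/m8.png",np.hstack([a,np.vstack([b,c,e])[:598]])[:,:,::-1]); print(a.shape)
E
```

```text
time: 17.17
tcp_pos: [0.4955, 0.1636, 0.2783]
tool_rot: [0.0, 0.034, 0.999, 0.0]
ft_force: [-0.3, 0.7, -1.6]
grip_width: 0.0117
time: 18.17
tcp_pos: [0.4957, 0.1641, 0.4659]
tool_rot: [0.003, 0.034, 0.999, 0.001]
ft_force: [0.3, -0.0, -1.2]
grip_width: 0.0318
(598, 520, 3)
```

View pics/m8.png

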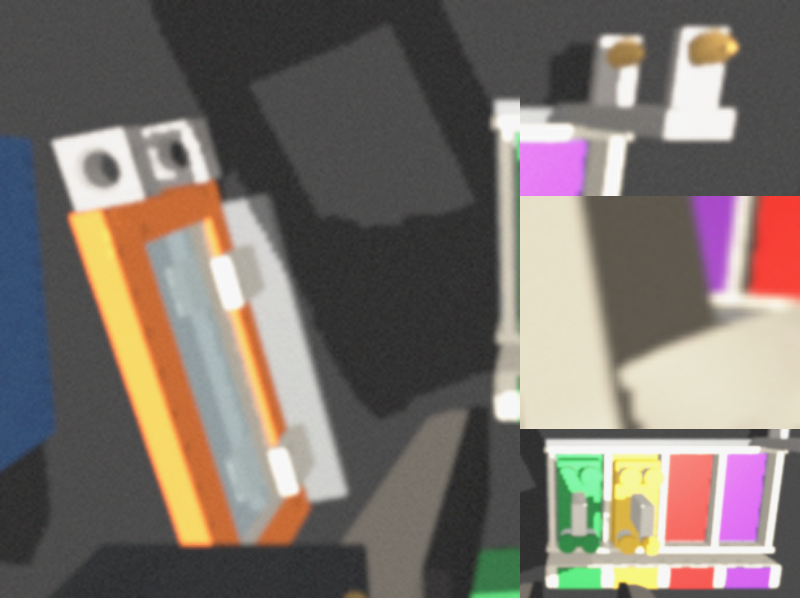

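Both carriers stand in their bays (picture lower right). In this crop the guard's upper socket hole is at (101,168) and the brass pintles are at (712,48) and (627,52). Now I triangulate the guard and the pintles.

```bash
python3 - <<'E'
from h import *
w=grab('wrist');t=grab('top');s=grab('scene')
def brass(d,roi):
    m=mask(d,(10,90,60),(28,255,255),roi); n,l,st,c=cv2.connectedComponentsWithStats(m)
    return [(c[i].round(1).tolist(),int(st[i,4])) for i in range(1,n) if st[i,4]>3]
for n,d,r in(("w",w,(460,115,530,140)),("t",t,(185,252,212,272)),("s",s,(392,322,412,362))): print(n,brass(d,r))
h=dict(w=(138.8,174.6),t=(360.5,253.75),s=(327.9,215.))
for a,b,x,y in((w,t,"w","t"),(w,s,"w","s"),(t,s,"t","s")): print("sock_hi top",x+y,tri(a,h[x],b,h[y]))
print("hinge-end top ws",tri(w,(133.5,190.8),s,(321.1,210.4)),"ts",tri(t,(360,246),s,(321.1,210.4)),"free ts",tri(t,(351.5,166.25),s,(246.1,233.6)))
c=big(mask(t,(5,150,100),(18,255,255),(335,155,375,260)));print(rect(t,c,.115),rect(t,c,.13))
print("black sockets z0.1/0.03 scene",onz(s,[(458,317),(455,338)],.09),onz(s,[(455,338)],.03),"far end",onz(s,[(538,275)],.11))
E
```

```text
w [([512.4, 130.7], 158), ([480.4, 132.5], 90)]
t []
s [([403.9, 331.9], 50), ([400.9, 352.6], 46)]
sock_hi top wt [ 0.44109773 -0.01939903  0.08712686]
sock_hi top ws [ 0.43811431 -0.01552688  0.09342184]
sock_hi top ts [ 0.44050053 -0.01806111  0.09297887]
hinge-end top ws [ 0.45345594 -0.01594692  0.11065344] ts [ 0.4564624  -0.01590093  0.11298207] free ts [0.63975655 0.00431704 0.11454412]
[550.6  -1.9 188.2  22.7   5.3] [546.9  -0.9 185.3  22.3   5.3]
black sockets z0.1/0.03 scene [[0.30180087 0.3573153  0.09      ]
 [0.33217262 0.4005216  0.09      ]] [[0.30147739 0.36265789 0.03      ]] far end [[0.10561184 0.32810692 0.11      ]]
```

```bash
python3 - <<'E'
from h import *
w=grab('wrist');t=grab('top');s=grab('scene')
print("hi",tri(w,(512.4,130.7),s,(403.9,331.9)),"lo",tri(w,(480.4,132.5),s,(400.9,352.6)))
print("top hi",onz(t,[(193.75,260)],.103),"lo",onz(t,[(202.5,263)],.038))
print("w",onz(w,[(512.4,130.7)],.103),onz(w,[(480.4,132.5)],.038),"s",onz(s,[(403.9,331.9)],.103),onz(s,[(400.9,352.6)],.038))
b=np.array([.5,.245]);u=np.array([.9977,-.0674]);v=np.array([.0674,.9977]);print("dock-based, bay x=0",b-.085*u+.107*v)
tool((.547,-.006,.40),(-np.sin(.109),np.cos(.109)))
print(arm.state()["joint_positions"])
E
```

```text
hi [0.4202697  0.36150831 0.09940109] lo [0.42028606 0.36115428 0.03376847]
top hi [[0.42177827 0.35588951 0.103     ]] lo [[0.42211838 0.35430386 0.038     ]]
w [[0.42012622 0.35954683 0.103     ]] [[0.4200103  0.35928033 0.038     ]] s [[0.42189477 0.36394119 0.103     ]] [[0.42218893 0.36377824 0.038     ]]
dock-based, bay x=0 [0.4224073 0.3574829]
[ -6.34 -16.59   6.18] [-0.001 -0.002 -0.177] [-2.000e-03  1.000e-03  2.965e+00]
[ 3.16657169e-01  1.37917952e-01  1.78548250e+00 -2.47500670e-05
  1.21990668e+00 -1.18634508e+00]
```

Pintles are at about (.421,.359), with all views within about 3 mm. The guard centre is (.547,−.006), yaw 0.109, top z about .113. I go above it and verify.

```bash
python3 -m pendant '{"grip":[0.35,0.35,0.35,0.35,0.35,0.35,0.35,0.35,0.35],"dp":[[-6.3,-16.6,0],[-6.3,-16.6,0],[-6.3,-16.6,2],[-6.3,-16.6,4],[-6.3,-16.6,6],[-6.3,-16.6,6],[-6.3,-16.6,6],[-6.3,-16.6,6],[-6.3,-16.6,6]],"rotation":[[0,0,-0.1],[0,0,-0.177],[0,0,-0.177],[0,0,-0.177],[0,0,-0.177],[0,0,-0.177],[0,0,-0.177],[0,0,-0.177],[0,0,-0.177]]}'
python3 - <<'E'
from h import *
w=grab('wrist','w9')
m=mask(w,(5,120,60),(28,255,255),(220,60,420,320)); v=w["hsv"][:,:,2]
print(proj(w,[(.547,-.006,.113),(.455,-.0159,.113),(.44,-.018,.093)]))
for r in range(120,260,20):
    c=np.nonzero(m[r])[0]
    if len(c): b=c[v[r,c]>200]; print(r,c.min(),c.max(),(b.min(),b.max()) if len(b) else None, onz(w,[(c.min(),r),(c.max(),r)],.113)[:,:2].round(4).tolist())
tool((.547,-.006,.273),(-np.sin(.109),np.cos(.109)))
E
```

```text
time: 19.37
tcp_pos: [0.547, -0.0051, 0.404]
tool_rot: [0.001, -0.055, 0.998, 0.0]
ft_force: [0.0, 0.2, 0.8]
grip_width: 0.032
[[313.56874918 234.78705995]
 [313.65113601 118.82382573]
 [313.31957425 100.72054283]]
140 310 326 (np.int64(310), np.int64(312)) [[0.4709, -0.017], [0.4695, -0.0046]]
160 311 325 None [[0.486, -0.0147], [0.4847, -0.0036]]
180 312 325 None [[0.5015, -0.0122], [0.5004, -0.0018]]
200 311 325 None [[0.5178, -0.0113], [0.5165, 0.0001]]
220 311 325 None [[0.5345, -0.0095], [0.5332, 0.0021]]
240 312 325 None [[0.5517, -0.0068], [0.5505, 0.0041]]
[ 0.04 -0.1  13.12] [-0.     0.002  0.001] [-3.00e-03 -0.00e+00 -3.14e+00]
```

View pics/w9.png

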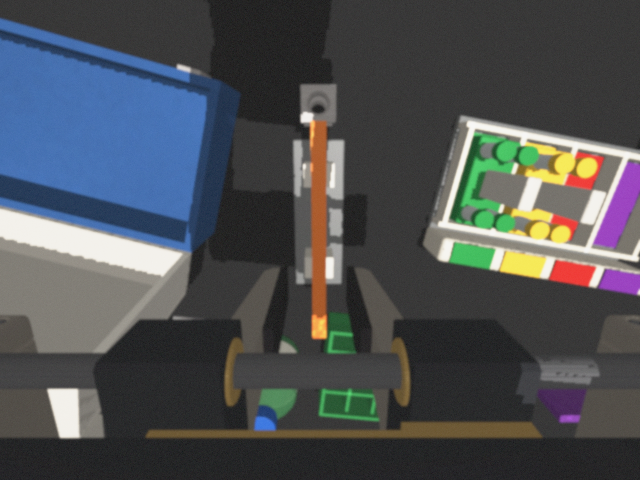

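The guard's centre line is at column 318.5 and the socket hole at (318,104), so I correct the grasp by about 3 mm in x and y. Yaw matches.

```bash
python3 -m pendant '{"grip":[0.35,0.35,0.35,0.35,0.35,0.35,0.35,0,0,0,0,0],"dp":[[-0.3,0.3,4],[-0.3,0.3,8],[-0.3,0.3,11],[-0.3,0.3,13],[-0.3,0.3,13.2],[-0.3,0.3,13.2],[-0.3,0.3,13.2],[-0.3,0.3,13.2],[-0.3,0.3,13.2],[-0.3,0.3,13.2],[-0.3,0.3,13.2],[-0.3,0.3,13.2]],"rotation":[[0,0,0],[0,0,0],[0,0,0],[0,0,0],[0,0,0],[0,0,0],[0,0,0],[0,0,0],[0,0,0],[0,0,0],[0,0,0],[0,0,0]]}' 45
python3 -m pendant '{"grip":[0,0,0,0,0,0,0,0,0,0],"dp":[[0,0,0],[0,0,-1],[0,0,-3],[0,0,-6],[0,0,-10],[0,0,-14],[0,0,-16],[0,0,-16],[0,0,-16],[0,0,-16]],"rotation":[[0,0,0],[0,0,0],[0,0,0],[0,0,0],[0,0,0],[0,0,0],[0,0,0],[0,0,0],[0,0,0],[0,0,0]]}' 45
python3 - <<'E'
from h import *
w=grab('wrist','w10')
print(arm.state()["joint_positions"])
# pose wanted: guard yaw -1.638 => tool y = guard y = R(90) of guard x
gx=np.array([-.0674,-.9977]);gy=np.array([.9977,-.0674])
seat=np.array([.4212,.3590])+.107*gx
tool((*(seat-.06*gy),.43),gy)
E
```

```text
time: 20.42
tcp_pos: [0.5498, -0.0028, 0.272]
tool_rot: [0.001, -0.055, 0.999, -0.0]
ft_force: [-1.5, -1.1, 6.8]
grip_width: 0.0117
time: 21.25
tcp_pos: [0.5487, -0.0027, 0.4297]
tool_rot: [-0.001, -0.055, 0.999, 0.0]
ft_force: [0.4, 0.4, -2.8]
grip_width: 0.0119
[-7.74465197e-03  2.11682615e-01  1.76980591e+00  2.77032601e-05
  1.16308873e+00 -1.68770016e+00]
[16.52 27.87 -0.03] [-0.002 -0.002  1.747] [ 0.002 -0.002 -1.394]
```

```bash
python3 -m pendant '{"grip":[0,0,0,0,0,0,0,0,0,0,0,0],"dp":[[1,1.5,0],[2,4,0],[3.5,6.5,0],[5,9,0],[6.5,11.5,0],[8,14,0],[9.5,16.5,0],[11,19,0],[12.5,21.5,0],[14,24,0],[15.5,26.5,0],[16.5,27.9,0]],"rotation":[[0,0,0.08],[0,0,0.2],[0,0,0.32],[0,0,0.44],[0,0,0.56],[0,0,0.68],[0,0,0.8],[0,0,0.92],[0,0,1.04],[0,0,1.16],[0,0,1.28],[0,0,1.4]]}'
python3 -m pendant '{"grip":[0,0,0,0,0,0],"dp":[[0,0,0],[0,0,0],[0,0,0],[0,0,0],[0,0,0],[0,0,0]],"rotation":[[0,0,0.11],[0,0,0.22],[0,0,0.3],[0,0,0.345],[0,0,0.345],[0,0,0.345]]}'
cat > k.py <<'E'
from h import *
gx=np.array([-.0674,-.9977]);gy=np.array([.9977,-.0674])
pin=np.array([.4212,.3590]); seat=pin+.107*gx
def to(off,z): tool((*(seat+off*gy),z),gy)
E
python3 - <<'E'
from k import *
to(-.06,.43); w=grab('wrist','w11'); s=grab('scene','s11'); st=arm.state(); base=st["tcp_pos"][2]-.269
c=st["tcp_pos"][:2]; sk=c-.107*gx
print("pred socket hi top hole px scene",proj(s,[(*sk,base+.091)]),"wrist",proj(w,[(*sk,base+.091),(*pin,.113)]))
x,y=proj(s,[(*sk,base+.091)])[0].astype(int)
a=cv2.resize(s["img"][y-60:y+120,x-200:x+100],(800,480))
cv2.imwrite("pics/s11c.png",a[:,:,::-1]);print(x-200,y-60,800/300)
E
```

```text
time: 22.3
tcp_pos: [0.3532, 0.2579, 0.4291]
tool_rot: [-0.001, 0.604, 0.797, -0.001]
ft_force: [0.4, -0.1, -2.4]
grip_width: 0.0116
time: 22.8
tcp_pos: [0.3547, 0.2564, 0.4295]
tool_rot: [-0.0, 0.729, 0.684, -0.001]
ft_force: [0.9, 0.1, -2.4]
grip_width: 0.0116
[-0.02 -0.06 -0.05] [-0.002  0.002  0.004] [-3.000e-03 -3.000e-03 -3.137e+00]
pred socket hi top hole px scene [[442.65693355 268.43467321]] wrist [[322.0519047   68.43331197]
 [391.23190332 103.89461401]]
242 208 2.6666666666666665
```

View pics/s11c.png

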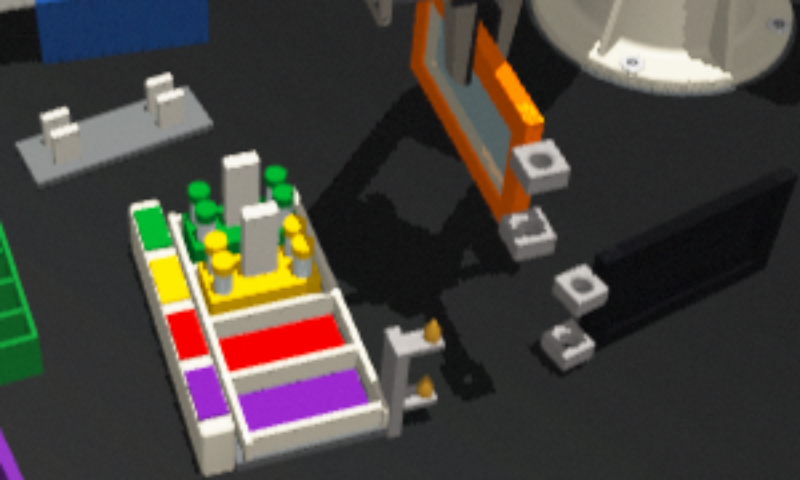

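The guard is upright in the jaws. Its upper socket hole is at crop (543,160), i.e. (445.6,268), against a prediction of (442.7,268.4). I compare socket and pin residuals in each camera.

```bash
python3 - <<'E'
from k import *
w=grab('wrist'); s=grab('scene'); st=arm.state(); base=st["tcp_pos"][2]-.269
sk=st["tcp_pos"][:2]-.107*gx
def brass(d,roi):
    m=mask(d,(10,90,60),(28,255,255),roi); n,l,q,c=cv2.connectedComponentsWithStats(m)
    return [(c[i].round(1).tolist(),int(q[i,4])) for i in range(1,n) if q[i,4]>8]
for n,d,R_ in(("w",w,40),("s",s,18)):
    p=proj(d,[(*pin,.103),(*pin,.038)]); x,y=p.mean(0).astype(int); print(n,"pins pred",p.round(1).tolist(),"seen",brass(d,(x-R_,y-R_,x+R_,y+R_)))
print("socket from scene on its plane",onz(s,[(445.6,268.)],base+.091),"vs",sk)
# wrist: bright low-sat block around predicted hole
m=mask(w,(0,0,110),(179,60,255),(280,30,365,110)); c=big(m); print("wrist block",cv2.boundingRect(c),cv2.contourArea(c)); 
hole=cv2.morphologyEx(m,cv2.MORPH_CLOSE,np.ones((25,25)))&~m
n,l,q,cc=cv2.connectedComponentsWithStats(hole)
for i in range(1,n):
    if q[i,4]>25: print("hole",cc[i],q[i],onz(w,[cc[i]],base+.088))
E
```

```text
w pins pred [[388.1, 105.5], [375.4, 111.8]] seen [([386.0, 103.3], 129), ([372.5, 110.2], 48)]
s pins pred [[403.1, 329.8], [400.3, 350.6]] seen [([403.8, 332.0], 49), ([400.9, 352.8], 44)]
socket from scene on its plane [[0.35704935 0.36432685 0.2524118 ]] vs [0.36216982 0.36326988]
wrist block (281, 30, 72, 80) 4565.0
hole [316.5    51.755] [301  43  32  16 400] [[0.36049539 0.37068816 0.2494118 ]]
hole [316.52898551  75.04347826] [307  71  20  10 138] [[0.35992557 0.36150865 0.2494118 ]]
```

```bash
cat >> k.py <<'E'
def block(d,c,z0,thr=90,g=7):  # residual (px) of grey socket block against its projection, c = hole xy
    P=[(*(c+a*gx+b*gy),z) for a in(-.014,.014) for b in(-.014,.014) for z in(z0,z0+.016)]
    h=cv2.convexHull(proj(d,P).astype(np.float32)); k=np.zeros(d["hsv"].shape[:2],np.uint8); cv2.fillConvexPoly(k,h.astype(np.int32),255)
    m=mask(d,(0,0,thr),(179,70,255))&cv2.dilate(k,np.ones((2*g+1,)*2)); m=cv2.morphologyEx(m,cv2.MORPH_CLOSE,np.ones((7,7)))
    f=lambda q:cv2.boundingRect(q)
    return "pred",f(k),int((k>0).sum()),"seen",f(big(m)),int((m>0).sum())
E
python3 - <<'E'
from k import *
w=grab('wrist'); s=grab('scene'); st=arm.state(); base=st["tcp_pos"][2]-.269
sk=st["tcp_pos"][:2]-.107*gx
print("s hi",block(s,sk,base+.075)); print("s lo",block(s,sk,base+.010)); print("w hi",block(w,sk,base+.075)); print("w lo",block(w,sk,base+.010))
print("1mm in s",(proj(s,[(*(sk+[.01,0]),base+.08),(*(sk+[0,.01]),base+.08)])-proj(s,[(*sk,base+.08)]))/10)
print("1mm in w",(proj(w,[(*(sk+[.01,0]),base+.08),(*(sk+[0,.01]),base+.08)])-proj(w,[(*sk,base+.08)]))/10)
E
```

```text
s hi ('pred', (430, 261, 24, 21), 360, 'seen', (423, 256, 32, 33), 525)
s lo ('pred', (426, 286, 23, 21), 346, 'seen', (430, 279, 21, 26), 287)
w hi ('pred', (287, 32, 68, 76), 5039, 'seen', (280, 25, 74, 88), 5150)
w lo ('pred', (296, 66, 47, 51), 2343, 'seen', (289, 59, 61, 54), 2402)
1mm in s [[-0.51688045  0.14110406]
 [ 0.27518218  0.39272936]]
1mm in w [[ 2.16761704 -0.15138129]
 [-0.13380066 -2.40715294]]
```

```bash
python3 -m pendant '{"grip":[0,0,0,0,0,0,0,0,0,0],"dp":[[0.3,2.2,0],[0.3,2.2,2],[0.3,2.2,4],[0.3,2.2,6],[0.3,2.2,8],[0.3,2.2,10],[0.3,2.2,11.2],[0.3,2.2,11.2],[0.3,2.2,11.2],[0.3,2.2,11.2]],"rotation":[[0,0,0],[0,0,0],[0,0,0],[0,0,0],[0,0,0],[0,0,0],[0,0,0],[0,0,0],[0,0,0],[0,0,0]]}'
python3 - <<'E'
from k import *
to(0,.317)
w=grab('wrist','w12'); st=arm.state(); base=st["tcp_pos"][2]-.269
sk=st["tcp_pos"][:2]-.107*gx
p=proj(w,[(*sk,base+.091),(*pin,.113),(*pin,.095)]); print(p)
x,y=p.mean(0).astype(int); x0=max(0,x-100); y0=max(0,y-75)
cv2.imwrite("pics/w12c.png",cv2.resize(w["img"][y0:y0+150,x0:x0+200],None,fx=4,fy=4,interpolation=cv2.INTER_CUBIC)[:,:,::-1]);print(x0,y0)
E
```

```text
time: 23.93
tcp_pos: [0.3775, 0.2584, 0.3196]
tool_rot: [0.0, 0.73, 0.684, 0.001]
ft_force: [0.7, 0.2, -2.3]
grip_width: 0.0117
[-0.38  3.68  0.26] [ 0.001 -0.001  0.003] [ 1.000e-03  1.000e-03 -3.139e+00]
[[320.13118132  69.80788649]
 [390.68571342  89.56098642]
 [383.88318838  94.29064924]]
264 9
```

View pics/w12c.png

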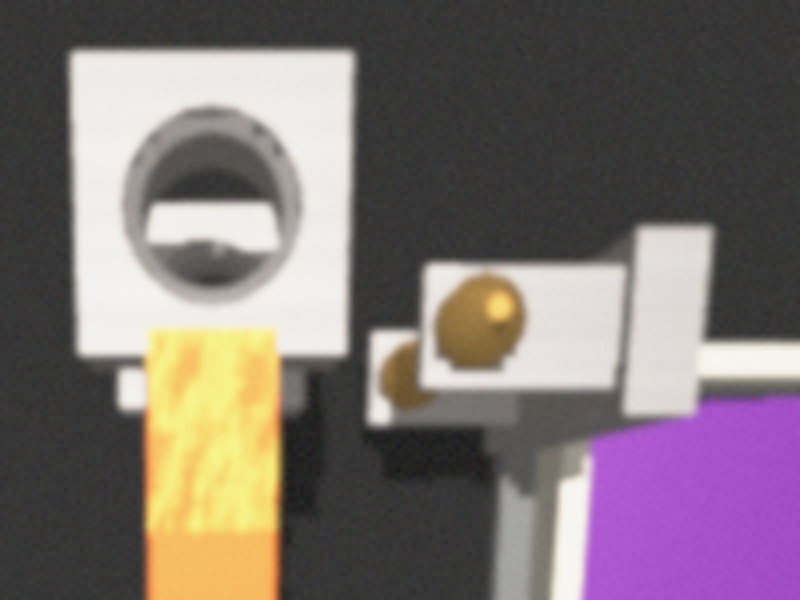

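A clear near view: the hole centre is at crop (212,205), pixel (317,60.3), and the upper pin tip is at (498,303), pixel (388.5,84.8). The guard yaw looks parallel to the front.

```bash
python3 - <<'E'
from k import *
w=grab('wrist'); st=arm.state(); base=st["tcp_pos"][2]-.269
f=lambda p,z: onz(w,[(264+p[0]/4,9+p[1]/4)],z)[0]
for b in (base,base+.003):
    h=f((212,205),b+.091); blk=f((212,203),b+.091); t=f((498,303),.113)
    d=(t-h)[:2]; print("hole",h,"pin",t,"along gy",d@gy*100,"along -gx(+tool x)",-d@gx*100)
a=f((72,52),base+.091);b_=f((354,50),base+.091); print("edge yaw",np.arctan2(*(b_-a)[1::-1]),"want",np.arctan2(gy[1],gy[0]),"width",np.linalg.norm(b_-a))
# bracket direction / dock yaw
a=f((425,264),.095);b_=f((627,264),.095); print("bracket yaw",np.arctan2(*(b_-a)[1::-1]))
E
```

```text
hole [0.38382923 0.3691853  0.14184938] pin [0.42031273 0.36152325 0.113     ] along gy 3.691601013104316 along -gx(+tool x) -0.5185440504063673
hole [0.38378247 0.3685488  0.14484938] pin [0.42031273 0.36152325 0.113     ] along gy 3.6919763109889736 along -gx(+tool x) -0.4547254013250025
edge yaw -0.05785239967574865 want -0.06745288971226006 width 0.029301591514097558
bracket yaw -0.0642818323584571
```

```bash
python3 -m pendant '{"grip":[0,0,0,0,0,0,0,0],"dp":[[-0.45,0.5,0.2],[-0.45,1.2,0.2],[-0.45,2,0.2],[-0.45,2.8,0.2],[-0.45,3.4,0.2],[-0.45,3.7,0.2],[-0.45,3.7,0.2],[-0.45,3.7,0.2]],"rotation":[[0,0,0],[0,0,0],[0,0,0],[0,0,0],[0,0,0],[0,0,0],[0,0,0],[0,0,0]]}'
python3 - <<'E'
from k import *
print(arm.state()["wrist_torque"]); to(0,.289)
w=grab('wrist','w13'); 
# brass seen through the hole?
m=mask(w,(10,90,60),(28,255,255),(280,20,360,110)); n,l,q,c=cv2.connectedComponentsWithStats(m)
print([(c[i].round(1).tolist(),q[i].tolist()) for i in range(1,n) if q[i,4]>8])
b=arm.state()["tcp_pos"]; g=cv2.cvtColor(w["img"],cv2.COLOR_RGB2GRAY)
cr=g[30:110,290:345]; hole=((cr<130)*255).astype(np.uint8); n,l,q,c=cv2.connectedComponentsWithStats(hole)
print([(c[i].round(1)+[290,30],q[i].tolist()) for i in range(1,n) if q[i,4]>40])
E
```

```text
time: 24.7
tcp_pos: [0.4139, 0.2512, 0.3166]
tool_rot: [-0.0, 0.73, 0.684, -0.0]
ft_force: [-0.2, -0.0, -2.5]
grip_width: 0.0115
[-0.00603409  0.07371427  0.00027759]
[0.11 0.01 2.76] [-0.     0.     0.002] [-0.000e+00 -1.000e-03 -3.139e+00]
[([317.7, 73.1], [308, 66, 20, 15, 213]), ([316.0, 100.1], [300, 92, 35, 18, 480])]
[(array([316.3,  51.7]), [9, 12, 36, 21, 479]), (array([317.9,  71.6]), [14, 35, 30, 16, 243]), (array([292.2, 102.8]), [0, 69, 10, 11, 45]), (array([339.6, 104. ]), [44, 69, 11, 11, 108])]
```

No contact forces, and the pin is visible through the hole at column 317.7. I lower slowly.

```bash
python3 -m pendant '{"grip":[0,0,0,0,0,0,0,0],"dp":[[0,0,0.3],[0,0,0.6],[0,0,0.9],[0,0,1.2],[0,0,1.5],[0,0,1.8],[0,0,1.8],[0,0,1.8]],"rotation":[[0,0,0],[0,0,0],[0,0,0],[0,0,0],[0,0,0],[0,0,0],[0,0,0],[0,0,0]]}'
python3 -c "
from k import *
print(arm.state()['wrist_torque']);to(0,.289)"
```

```text
time: 25.42
tcp_pos: [0.4137, 0.2513, 0.2986]
tool_rot: [-0.0, 0.73, 0.684, -0.0]
ft_force: [0.2, -0.2, -2.7]
grip_width: 0.0116
[-0.08646534  0.0670666   0.056991  ]
[0.1  0.02 0.96] [-0.     0.     0.002] [-0.000e+00 -1.000e-03 -3.139e+00]
```

```bash
python3 -m pendant '{"grip":[0,0,0,0,0,0],"dp":[[0,0,0.2],[0,0,0.4],[0,0,0.6],[0,0,0.8],[0,0,0.8],[0,0,0.8]],"rotation":[[0,0,0],[0,0,0],[0,0,0],[0,0,0],[0,0,0],[0,0,0]]}'
python3 -m pendant '{"grip":[0,0,0,0],"dp":[[0,0,0.1],[0,0,0.2],[0,0,0.2],[0,0,0.2]],"rotation":[[0,0,0],[0,0,0],[0,0,0],[0,0,0]]}'
```

```text
time: 25.92
tcp_pos: [0.4137, 0.2512, 0.2907]
tool_rot: [-0.0, 0.73, 0.684, -0.0]
ft_force: [-0.1, -0.4, -1.5]
grip_width: 0.0116
time: 26.25
tcp_pos: [0.4138, 0.2513, 0.2888]
tool_rot: [0.0, 0.73, 0.684, -0.0]
ft_force: [-0.2, 0.7, -3.0]
grip_width: 0.0123
```

```bash
python3 -m pendant '{"grip":[0,0,0,0],"dp":[[0,0,0.1],[0,0,0.2],[0,0,0.2],[0,0,0.2]],"rotation":[[0,0,0],[0,0,0],[0,0,0],[0,0,0]]}'
python3 -m pendant '{"grip":[0,0,0,0],"dp":[[0,0,0.1],[0,0,0.2],[0,0,0.2],[0,0,0.2]],"rotation":[[0,0,0],[0,0,0],[0,0,0],[0,0,0]]}'
python3 -m pendant '{"grip":[0,0,0,0],"dp":[[0,0,0.1],[0,0,0.2],[0,0,0.2],[0,0,0.2]],"rotation":[[0,0,0],[0,0,0],[0,0,0],[0,0,0]]}'
```

```text
time: 26.58
tcp_pos: [0.4137, 0.2513, 0.2867]
tool_rot: [-0.0, 0.73, 0.684, -0.0]
ft_force: [-0.4, -0.6, -2.5]
grip_width: 0.012
time: 26.92
tcp_pos: [0.4137, 0.2513, 0.2847]
tool_rot: [-0.0, 0.73, 0.684, -0.0]
ft_force: [0.5, 0.0, -3.1]
grip_width: 0.0117
time: 27.25
tcp_pos: [0.4137, 0.2513, 0.2827]
tool_rot: [-0.0, 0.73, 0.684, -0.0]
ft_force: [0.1, 0.9, -2.8]
grip_width: 0.0121
```

```bash
python3 -m pendant '{"grip":[0,0,0,0],"dp":[[0,0,0.1],[0,0,0.2],[0,0,0.2],[0,0,0.2]],"rotation":[[0,0,0],[0,0,0],[0,0,0],[0,0,0]]}'
python3 -m pendant '{"grip":[0,0,0,0],"dp":[[0,0,0.1],[0,0,0.2],[0,0,0.2],[0,0,0.2]],"rotation":[[0,0,0],[0,0,0],[0,0,0],[0,0,0]]}'
python3 - <<'E'
from k import *
s=grab('scene','s14'); st=arm.state(); c=st["tcp_pos"][:2]; sk=pin
for b in(.020,.026,.032): print(b,block(s,sk,b+.075,g=4))
m=mask(s,(3,150,90),(20,255,255),(300,230,430,420)); q=big(m); print("orange bbox",cv2.boundingRect(q)); 
for b in(.020,.026,.032): print(b,"leaf pred",cv2.boundingRect(proj(s,[(*(c+a*gx+e*gy),b+z) for a in(-.093,.093) for e in(-.006,.006) for z in(0,.11)]).astype(np.float32)))
E
```

```text
time: 27.58
tcp_pos: [0.4139, 0.2513, 0.2811]
tool_rot: [0.0, 0.73, 0.684, 0.0]
ft_force: [-1.0, -2.8, 3.9]
grip_width: 0.012
time: 27.92
tcp_pos: [0.4139, 0.2511, 0.2792]
tool_rot: [0.0, 0.73, 0.684, 0.0]
ft_force: [-1.1, -5.0, 5.5]
grip_width: 0.0119
0.02 ('pred', (393, 319, 21, 21), 317, 'seen', (389, 318, 26, 26), 427)
0.026 ('pred', (393, 317, 21, 21), 312, 'seen', (389, 316, 26, 26), 421)
0.032 ('pred', (393, 315, 21, 21), 318, 'seen', (389, 314, 26, 26), 407)
orange bbox (384, 276, 22, 48)
0.02 leaf pred (364, 248, 41, 103)
0.026 leaf pred (364, 246, 41, 103)
0.032 leaf pred (364, 244, 41, 104)
```

Contact came at TCP z .2815, with force going from −3 to +5 N. I release, retreat upward, and check where the guard sits.

```bash
python3 -m pendant '{"grip":[0.3,0.3,0.3,0.3,0.3,0.3,0.3,0.3,0.3,0.3,0.3,0.3],"dp":[[0,0,0],[0,0,0],[0,0,0],[0,0,0],[0,0,-1],[0,0,-2],[0,0,-4],[0,0,-7],[0,0,-11],[0,0,-15],[0,0,-17],[0,0,-17]],"rotation":[[0,0,0],[0,0,0],[0,0,0],[0,0,0],[0,0,0],[0,0,0],[0,0,0],[0,0,0],[0,0,0],[0,0,0],[0,0,0],[0,0,0]]}'
python3 - <<'E'
from k import *
w=grab('wrist','w15'); s=grab('scene','s15'); t=grab('top','t15')
pin=np.array([.4205,.3608]); c=pin+.107*gx
for n,d in(("s",s),("w",w),("t",t)):
    P=lambda b:proj(d,[(*(c+a*gx+e*gy),b+z) for a in(-.093,.093) for e in(-.006,.006) for z in(0,.11)])
    x,y,ww,hh=cv2.boundingRect(P(.02).astype(np.float32)); roi=(max(0,x-25),max(0,y-25),x+ww+25,y+hh+25)
    m=mask(d,(3,140,80),(28,255,255),roi); k,l,q,cc=cv2.connectedComponentsWithStats(m)
    print(n,"pred b=.020",(x,y,ww,hh),"b=.026",cv2.boundingRect(P(.026).astype(np.float32)),"seen",[q[i].tolist() for i in range(1,k) if q[i,4]>40])
    if n=="t": print(rect(d,big(m),.13),"want c",c,gx)
    if n=="w": print("w top rect",rect(d,big(m),.13))
p=proj(w,[(*pin,.113),(*pin,.111)]);print("pin px",p)
E
```

```text
time: 28.97
tcp_pos: [0.4146, 0.2518, 0.4551]
tool_rot: [0.001, 0.73, 0.684, 0.005]
ft_force: [0.4, 0.6, 0.3]
grip_width: 0.0276
s pred b=.020 (365, 249, 41, 103) b=.026 (365, 246, 41, 104) seen [[366, 252, 40, 80, 1072], [348, 289, 12, 16, 131], [340, 300, 23, 22, 256]]
w pred b=.020 (306, 121, 15, 194) b=.026 (306, 121, 15, 197) seen [[306, 128, 16, 186, 1498], [343, 210, 3, 31, 79]]
w top rect [413.  252.5 179.   14.2  86.4]
t pred b=.020 (193, 256, 91, 18) b=.026 (192, 256, 92, 18) seen [[251, 231, 21, 24, 372], [243, 261, 42, 13, 393]]
[406.3 194.8  90.8  22.3  87. ] want c [0.4132882 0.2540461] [-0.0674 -0.9977]
pin px [[313.90595236 106.86398981]
 [313.90716874 107.09286823]]
```

The guard lies where it should: wrist rect centre (413,252.5), closed, with its scene top edge not higher than the seated prediction. Now the lid.

```bash
python3 -c "
from k import *
w=grab('wrist');m=mask(w,(10,90,60),(28,255,255),(300,95,330,120));n,l,q,c=cv2.connectedComponentsWithStats(m);print([(c[i].round(1).tolist(),q[i].tolist()) for i in range(1,n)])
tool((.6362,-.2623,.53),(.9906,-.1369));print(arm.state()['joint_positions'])"
```

```text
[([317.8, 103.8], [312, 98, 12, 13, 104])]
[-49.78  25.57  -8.19] [-0.001  0.001  0.072] [-1.000e-03 -2.000e-03 -3.069e+00]
[5.42676547e-01 8.66804811e-02 1.87556672e+00 3.60326471e-05
 1.18077792e+00 6.07691776e-01]
```

```bash
python3 -m pendant '{"grip":[0.45,0.45,0.45,0.45,0.45,0.45,0.45,0.45,0.45,0.45,0.45,0.45],"dp":[[0,0,-3],[0,0,-6],[-4,2,-8.2],[-8,4,-8.2],[-12,6,-8.2],[-16,8,-8.2],[-20,10,-8.2],[-23.5,12,-8.2],[-27,14,-8.2],[-30.5,16,-8.2],[-34,18,-8.2],[-37.5,19.3,-8.2]],"rotation":[[0,0,0],[0,0,0],[0,0,0.07],[0,0,0.07],[0,0,0.07],[0,0,0.07],[0,0,0.07],[0,0,0.07],[0,0,0.07],[0,0,0.07],[0,0,0.07],[0,0,0.07]]}'
python3 -c "
from k import *
tool((.6362,-.2623,.53),(.9906,-.1369))"
```

```text
time: 30.17
tcp_pos: [0.5796, -0.1283, 0.5286]
tool_rot: [-0.001, 0.753, 0.658, -0.001]
ft_force: [0.1, 0.4, 0.1]
grip_width: 0.0413
[-12.52   7.42  -0.16] [-0.003 -0.001  0.002] [ 1.000e-03 -5.000e-03 -3.139e+00]
```

```bash
python3 -m pendant '{"grip":[0.45,0.45,0.45,0.45,0.45,0.45,0.45],"dp":[[-4,2,0],[-8,4.5,0],[-12,7,0],[-12.5,7.4,0],[-12.5,7.4,0],[-12.5,7.4,0],[-12.5,7.4,0]],"rotation":[[0,0,0],[0,0,0],[0,0,0],[0,0,0],[0,0,0],[0,0,0],[0,0,0]]}'
python3 - <<'E'
from k import *
tool((.6362,-.2623,.444),(.9906,-.1369))
w=grab('wrist','w16'); u=np.array([.9906,-.1369]);v=np.array([.1369,.9906]);b=np.array([.6362,-.2623])
print("bar pred px (-46,0,46)",proj(w,[(*(b+v*k),.273) for k in(-.046,0,.046)]).round(0).tolist())
# column profile of brightness across the bar near its visible end
g=cv2.cvtColor(w["img"],cv2.COLOR_RGB2GRAY)
for k in(.01,.025,.04):
    x,y=proj(w,[(*(b+v*k),.273)])[0].astype(int); print(y,x-60,g[y,x-60:x+60:4].tolist())
E
```

```text
time: 30.75
tcp_pos: [0.6351, -0.2595, 0.5292]
tool_rot: [-0.001, 0.753, 0.658, -0.0]
ft_force: [-0.1, -0.5, 0.0]
grip_width: 0.0417
[-0.28  0.18  8.52] [-0.003 -0.001  0.002] [ 2.000e-03 -4.000e-03 -3.139e+00]
bar pred px (-46,0,46) [[321.0, 309.0], [322.0, 253.0], [322.0, 191.0]]
239 261 [76, 108, 202, 165, 132, 133, 132, 131, 131, 132, 135, 134, 132, 92, 99, 102, 94, 48, 31, 29, 39, 30, 25, 30, 32, 30, 35, 27, 31, 46]
220 261 [103, 132, 237, 229, 135, 149, 137, 135, 132, 130, 134, 132, 136, 101, 97, 100, 96, 56, 29, 37, 28, 28, 27, 34, 16, 32, 32, 33, 34, 31]
199 261 [108, 115, 135, 134, 131, 133, 130, 133, 134, 134, 135, 134, 135, 121, 176, 207, 164, 89, 37, 35, 32, 33, 32, 36, 67, 147, 72, 64, 89, 112]
```

The bar is seen at columns 313–329, against a prediction of 322. I descend, grip, and work out the closing arc.

```bash
python3 -m pendant '{"grip":[0.45,0.45,0.45,0.45,0.45,0,0,0,0,0,0,0],"dp":[[-0.2,0.1,3],[-0.2,0.1,6],[-0.2,0.1,8.5],[-0.2,0.1,8.5],[-0.2,0.1,8.5],[-0.2,0.1,8.5],[-0.2,0.1,8.5],[-0.2,0.1,8.5],[-0.2,0.1,8.5],[-0.2,0.1,8.5],[-0.2,0.1,8.5],[-0.2,0.1,8.5]],"rotation":[[0,0,0],[0,0,0],[0,0,0],[0,0,0],[0,0,0],[0,0,0],[0,0,0],[0,0,0],[0,0,0],[0,0,0],[0,0,0],[0,0,0]]}' 20
python3 -c "
import numpy as np
f=np.arctan2(40,205); P=lambda th:np.array([-20.886*np.cos(f+th),-20.886*np.sin(f+th)])
for a,b in((1.7,.8),(.8,0)):
  print([np.round(P(th)-P(a),1).tolist() for th in np.linspace(a,b,12)[1:]])"
```

```text
time: 31.8
tcp_pos: [0.636, -0.2623, 0.4469]
tool_rot: [0.0, 0.753, 0.658, 0.0]
ft_force: [-2.1, 1.4, 7.1]
grip_width: 0.0112
[[-1.6, -0.5], [-3.3, -0.8], [-5.0, -1.0], [-6.7, -1.1], [-8.4, -1.0], [-10.1, -0.8], [-11.8, -0.4], [-13.4, 0.1], [-15.0, 0.7], [-16.6, 1.4], [-18.0, 2.3]]
[[-1.2, 0.9], [-2.4, 1.8], [-3.5, 2.9], [-4.5, 4.0], [-5.5, 5.2], [-6.3, 6.5], [-7.1, 7.8], [-7.7, 9.1], [-8.3, 10.6], [-8.7, 12.0], [-9.1, 13.5]]
```

```bash
python3 -m pendant '{"grip":[0,0,0,0,0,0,0,0,0,0,0,0],"dp":[[0,-1.6,-0.5],[0,-3.3,-0.8],[0,-5,-1],[0,-6.7,-1.1],[0,-8.4,-1],[0,-10.1,-0.8],[0,-11.8,-0.4],[0,-13.4,0.1],[0,-15,0.7],[0,-16.6,1.4],[0,-18,2.3],[0,-18,2.3]],"rotation":[[0,0,0],[0,0,0],[0,0,0],[0,0,0],[0,0,0],[0,0,0],[0,0,0],[0,0,0],[0,0,0],[0,0,0],[0,0,0],[0,0,0]]}' 25
python3 -m pendant '{"grip":[0,0,0,0,0,0,0,0,0,0,0,0],"dp":[[0,-1.2,0.9],[0,-2.4,1.8],[0,-3.5,2.9],[0,-4.5,4],[0,-5.5,5.2],[0,-6.3,6.5],[0,-7.1,7.8],[0,-7.7,9.1],[0,-8.3,10.6],[0,-8.7,12],[0,-9.1,13.3],[0,-9.1,13.3]],"rotation":[[0,0,0],[0,0,0],[0,0,0],[0,0,0],[0,0,0],[0,0,0],[0,0,0],[0,0,0],[0,0,0],[0,0,0],[0,0,0],[0,0,0]]}'
```

```text
time: 32.8
tcp_pos: [0.4552, -0.2367, 0.4213]
tool_rot: [-0.002, 0.753, 0.658, -0.0]
ft_force: [-0.7, 7.8, 2.2]
grip_width: 0.0113
time: 33.8
tcp_pos: [0.3675, -0.2252, 0.2885]
tool_rot: [-0.0, 0.754, 0.657, 0.001]
ft_force: [5.4, 5.4, -2.8]
grip_width: 0.011
```

```bash
python3 -m pendant '{"grip":[0,0,0,0,0.35,0.35,0.35,0.35,0.35,0.35,0.35,0.35],"dp":[[0,0,0.1],[0,0,0.2],[0,0,0.2],[0,0,0.2],[0,0,0.2],[0,0,0.2],[0,0,0.2],[0,0,0.2],[0,0,-3],[0,0,-7],[0,0,-11],[0,0,-14]],"rotation":[[0,0,0],[0,0,0],[0,0,0],[0,0,0],[0,0,0],[0,0,0],[0,0,0],[0,0,0],[0,0,0],[0,0,0],[0,0,0],[0,0,0]]}'
python3 -m pendant '{"grip":[0.35,0.35,0.35,0.35,0.35,0.35],"dp":[[0,0,-2],[0,-4,-4],[0,-4,-4],[0,-4,-4],[0,-4,-4],[0,-4,-4]],"rotation":[[0,0,0],[0,0,0],[0,0,0],[0,0,0],[0,0,0],[0,0,0]]}'
python3 - <<'E'
from k import *
t=grab('top','t17'); s=grab('scene','s17')
P=lambda d:d["img"].astype(int)
for n in("top","scene"):
    a=cv2.imread(f"pics/{n}0.png"); b=cv2.imread("pics/t17.png" if n=="top" else "pics/s17.png")
    D=(cv2.absdiff(a,b).max(2)>60).astype(np.uint8); D=cv2.morphologyEx(D,cv2.MORPH_OPEN,np.ones((3,3))); k,l,q,c=cv2.connectedComponentsWithStats(D)
    print(n,[q[i].tolist() for i in range(1,k) if q[i,4]>40])
c=big(mask(t,(100,120,60),(125,255,255),(390,170,540,290))); print("lid panel",rect(t,c,.125),"start 491.9 -243.5 195.4 106 81.6")
for n,lo,hi in(("ye",(22,120,80),(33,255,255)),("gr",(50,120,50),(80,255,255))):
    m=mask(t,lo,hi,(195,208,305,270)); print(n,rect(t,big(m),.044))
m=mask(t,(3,140,80),(20,255,255),(185,245,305,285));k,l,q,c=cv2.connectedComponentsWithStats(m);pts=np.argwhere(m>0)[:,::-1].astype(np.float32);print("guard top",rect(t,pts,.13))
E
```

```text
time: 34.8
tcp_pos: [0.3675, -0.2258, 0.4328]
tool_rot: [0.001, 0.753, 0.658, 0.0]
ft_force: [1.3, -1.1, -0.1]
grip_width: 0.0321
time: 35.3
tcp_pos: [0.3282, -0.2204, 0.4691]
tool_rot: [-0.0, 0.753, 0.658, -0.0]
ft_force: [-0.3, -0.7, -0.4]
grip_width: 0.0319
top [[347, 165, 21, 99, 994], [253, 218, 14, 19, 183], [277, 222, 12, 17, 158], [470, 229, 170, 251, 18391], [489, 242, 34, 38, 848], [186, 253, 98, 21, 1020], [447, 256, 41, 39, 619], [513, 305, 5, 11, 44], [503, 318, 9, 13, 88], [446, 367, 15, 5, 75], [493, 367, 12, 6, 67], [331, 390, 18, 21, 241], [354, 394, 15, 12, 113], [256, 398, 51, 82, 2126], [397, 429, 6, 13, 68], [385, 435, 18, 20, 178], [333, 436, 85, 44, 1956], [342, 474, 39, 6, 178]]
scene [[325, 0, 37, 29, 648], [499, 0, 87, 72, 4000], [586, 0, 54, 100, 2321], [368, 38, 17, 16, 90], [300, 43, 9, 16, 115], [311, 43, 27, 56, 588], [348, 67, 11, 30, 242], [487, 67, 10, 19, 95], [557, 77, 44, 67, 1276], [468, 78, 38, 57, 1009], [508, 85, 45, 12, 195], [536, 111, 8, 10, 48], [484, 133, 53, 26, 978], [535, 140, 19, 36, 322], [296, 143, 20, 13, 159], [318, 143, 12, 15, 71], [614, 142, 26, 61, 1277], [481, 155, 54, 26, 898], [608, 200, 32, 82, 1652], [443, 205, 7, 9, 50], [245, 209, 90, 61, 2546], [507, 208, 33, 29, 447], [450, 217, 17, 9, 127], [272, 248, 29, 15, 202], [366, 252, 48, 87, 1601], [325, 265, 14, 19, 231], [333, 270, 20, 20, 186], [310, 276, 50, 43, 955], [622, 285, 13, 7, 41], [320, 314, 42, 12, 175], [629, 324, 11, 18, 97], [405, 347, 6, 12, 54]]
lid panel [ 491.9 -243.4  195.2  106.1   81.3] start 491.9 -243.5 195.4 106 81.6
ye [497.3 217.4  46.3  99.4  87.9]
gr [492.3 161.1  41.7  94.2  85.6]
guard top [422.7 250.7  61.5 201.8   0.9]
```

The lid is shut (panel identical to the start picture), the carriers are centred in their bays, and there is no image change at any bystander. One last mechanical check of the guard's seat height: gently touch its top edge near the hinge with closed fingers. If it is seated, contact comes at TCP z about .320.

```bash
python3 -c "
from k import *
tool((.4173,.3139,.44),gy)"
python3 -m pendant '{"grip":[0,0,0,0,0,0,0,0,0,0,0,0],"dp":[[4,0.4,0],[8,0.8,0],[12,1.2,0],[16,1.6,0],[20,2,0],[24,2.4,0],[28,2.8,0],[32,3.2,0],[36,3.6,0],[40,4,0],[44,4.4,0],[46,4.6,0]],"rotation":[[0,0,-0.07],[0,0,-0.07],[0,0,-0.07],[0,0,-0.07],[0,0,-0.07],[0,0,-0.07],[0,0,-0.07],[0,0,-0.07],[0,0,-0.07],[0,0,-0.07],[0,0,-0.07],[0,0,-0.07]]}'
python3 -c "
from k import *
tool((.4173,.3139,.34),gy)"
```

```text
[54.14  1.64  2.93] [-0.001 -0.001 -0.067] [-1.000e-03  2.000e-03  3.074e+00]
time: 36.4
tcp_pos: [0.4361, 0.2335, 0.4688]
tool_rot: [-0.0, 0.729, 0.685, -0.0]
ft_force: [0.0, -0.5, 0.0]
grip_width: 0.0004
[ 7.89 -2.37 12.88] [-0.001 -0.001  0.005] [ 1.000e-03 -1.000e-03 -3.137e+00]
```

```bash
python3 -m pendant '{"grip":[0,0,0,0,0,0,0,0,0,0,0],"dp":[[4,-1.2,2],[7.9,-2.4,5],[7.9,-2.4,8],[7.9,-2.4,11],[7.9,-2.4,12.9],[7.9,-2.4,12.9],[7.9,-2.4,12.9],[7.9,-2.4,13.3],[7.9,-2.4,13.7],[7.9,-2.4,13.9],[7.9,-2.4,13.9]],"rotation":[[0,0,0],[0,0,0],[0,0,0],[0,0,0],[0,0,0],[0,0,0],[0,0,0],[0,0,0],[0,0,0],[0,0,0],[0,0,0]]}'
python3 -m pendant '{"grip":[0,0,0,0],"dp":[[0,0,0.3],[0,0,0.6],[0,0,0.6],[0,0,0.6]],"rotation":[[0,0,0],[0,0,0],[0,0,0],[0,0,0]]}'
```

```text
time: 37.32
tcp_pos: [0.4167, 0.3096, 0.3312]
tool_rot: [0.0, 0.73, 0.684, 0.0]
ft_force: [0.1, 0.0, 0.8]
grip_width: 0.0002
time: 37.65
tcp_pos: [0.4165, 0.3096, 0.3247]
tool_rot: [-0.0, 0.73, 0.684, -0.0]
ft_force: [0.1, -0.2, -0.2]
grip_width: 0.0005
```

```bash
python3 -m pendant '{"grip":[0,0,0,0],"dp":[[0,0,0.2],[0,0,0.3],[0,0,0.3],[0,0,0.3]],"rotation":[[0,0,0],[0,0,0],[0,0,0],[0,0,0]]}'
python3 -m pendant '{"grip":[0,0,0,0],"dp":[[0,0,0.1],[0,0,0.2],[0,0,0.2],[0,0,0.2]],"rotation":[[0,0,0],[0,0,0],[0,0,0],[0,0,0]]}'
```

```text
time: 37.98
tcp_pos: [0.4165, 0.3097, 0.3217]
tool_rot: [-0.0, 0.73, 0.684, -0.0]
ft_force: [-0.3, -0.1, 0.5]
grip_width: 0.0004
time: 38.32
tcp_pos: [0.4165, 0.3097, 0.3197]
tool_rot: [-0.0, 0.73, 0.684, -0.0]
ft_force: [0.3, 0.7, 0.1]
grip_width: 0.0
```

Fingertips are at z .1296 with no contact, so the guard's top edge is no higher than when fully seated (.130). I retreat, take final readings and hand in.

```bash
python3 -m pendant '{"grip":[0,0,0,0,0,0,0,0,0,0,0,0],"dp":[[0,0,-2],[0,0,-6],[0,0,-10],[0,0,-14],[0,0,-16],[0,0,-16],[0,0,-16],[0,0,-16],[0,0,-16],[0,0,-16],[0,0,-16],[0,0,-16]],"rotation":[[0,0,0],[0,0,0],[0,0,0],[0,0,0],[0,0,0],[0,0,0],[0,0,0],[0,0,0],[0,0,0],[0,0,0],[0,0,0],[0,0,0]]}'
python3 - <<'E'
from k import *
w=grab('wrist','w18'); s=grab('scene')
m=mask(w,(3,140,80),(20,255,255),(230,20,420,330)); print("guard top rect",rect(w,big(m),.13),"want ~413 254 yaw 86.1")
m=mask(s,(3,150,90),(20,255,255),(330,230,430,340)); print("scene orange",cv2.boundingRect(big(m)),"before 366 252 40 80")
print(arm.state()["ft_force"],abs(arm.state()["qd"]).max()); print(arm.finish_job())
E
```

```text
time: 39.32
tcp_pos: [0.4165, 0.3096, 0.4789]
tool_rot: [-0.0, 0.73, 0.684, -0.001]
ft_force: [-0.9, -0.3, 0.1]
grip_width: 0.0003
guard top rect [412.3 265.4 160.   14.8  85. ] want ~413 254 yaw 86.1
scene orange (366, 253, 40, 78) before 366 252 40 80
[-0.49755672 -0.74855828 -0.37087914] 0.005216899037996129
the job is handed in; nothing more can be done
None
```

The job is done and handed in at about 39 s of the 210 s allowed; no verdict was reported.

- **Lid opened:** I swung it by its bar onto its stop and let go.
- **Carriers:** only yellow and green were in the case. Both are in the bays of their own colours. The last top view puts them about 2 mm from my bay centre estimates.
- **Guard:** I lifted it from its stand, brought it in level from the front and lowered it onto both pintles until it met resistance.
- **Lid closed:** I lowered it by hand in about 2 s. The lid panel's last measured position matches the start picture to within 0.3 mm.

**Last checks**
- **Seat height:** contact during lowering came about 7 mm lower than I had calculated, probably because the guard stood higher in its stand than I estimated. To check, I brought closed fingertips down to z 0.1296 near the hinge without touching anything. The guard's top edge is therefore no higher than when fully home (0.130).
- **Closed position:** the scene outline of the guard stayed the same to within 2 pixels. One number disagreed: the last wrist view put the guard's centre 11 mm along its length from where I expected and showed it only 160 mm long. I think the gripper hid its far end, but I did not confirm that.
- **Bystanders:** comparing start and end pictures showed no changes at any of them.
- **Not viewed:** all 16 picture views were used before the guard was seated, so every check after that is from measurements only.

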